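# Index the inspection rotary table to its next stop

## Task

Turn the cell on the rotary table to its next inspection position: swing the clamp lever back until the table is slack, wind the handwheel clockwise by its crank handle, several turns, until the dog on the faceplate is down solid on the stop screw, then swing the clamp lever clockwise until it is nipped up tight. Feel for the stop instead of forcing it: the rotary table only stands on its rubber feet and must not be shoved out of its place. Leave the loose cell, tape roll, caliper and chuck key beside it alone.

Things in the scene. Friction and masses are not known exactly. Their poses are not given: they have to be found in the camera images.
- head: Worm-drive rotary table, 4 kg, painted grey, standing upright on four rubber feet on the bench (it skids at a sideways push of 15 to 20 N). Origin: under the centre of its foot plate (100 x 180 mm); x along the level spindle (80 mm up) out of the faceplate, z up, y to the handwheel's side. Round housing 104 mm across, x -22 to +25 mm, top 136 mm up; worm housing 38 mm across at y = +58 mm.
- dial: All that turns with the spindle: faceplate 110 mm across (front face at the head's x = +42 mm), chuck, and in the chuck a blue cell that sticks out to x = +130 mm. Origin on the spindle axis, 80 mm above the bench, x along the spindle. Driven only by the worm, 72 : 1, so 5 degrees for a turn of the handwheel; not handled itself.
- dog (a point): Middle of the underside of the dog, a dark block (13 x 16 x 12 mm) on the faceplate's rim on the head's -y side, 62 mm from the spindle axis. Winding clockwise seen from above brings it down on the stop, about 5.4 mm a turn. It starts 14 to 22 mm above the stop, 2.7 to 4 turns away.
- stop: Stop screw with a domed steel head 16 mm across, upright in a post at x = +35, y = -62 mm of the head. Origin: top of its head, 74.5 mm up, where the dog lands. It gives 0.5 mm, then the drive stops dead: the push on the crank handle jumps from the drag to whatever is pushed. 4 to 10 N beyond the drag is enough. The worm holds itself when let go. Short of it by 1 mm of handle travel is not solid.
- wheel_axis (a point): On the handwheel's upright axis, at its top face. The handwheel is a level aluminium disc 84 mm across and 12 mm thick on top of the worm housing (head y = +58 mm), its top face 160 mm above the bench. It can be wound any number of turns until the dog lands; running drag 1 to 4 N at the crank handle.
- handle (a point): Middle of the crank handle, a black upright cylinder 18 mm across and 48 mm tall standing on the handwheel, 33 mm from the wheel's axis; it spins freely on its own pin, so a gripper can hold it and travel round without turning. This point is 29 mm above the wheel's top face (189 mm up); handle top 208 mm up. Starts at any angle about the wheel.
- clamp: Cam clamp lever on an upright pivot atop the housing; clockwise from above tightens. Origin: on its axis, under its hub (24 mm across, 17 mm tall), 136 mm up. The lever runs along its own -y, to the head's -y side, 80 mm long: bar 10 mm thick, from 45 mm out a black grip 15 mm thick. Starts tight; slack after 0.5 rad counter-clockwise (1.5 rad is the end of travel); stays where left.
- lever_end (a point): On the middle line of the lever's grip, 60 mm from the clamp's axis, 151 mm up. Swinging it slack takes about 4 N here. It bites when it points 0.45 rad from the head's -y towards its -x, then the push needed rises: 6 N at 0.2 rad past the bite, 8 N at 0.3, 10 N at 0.4. Pushed with 8 to 10 N it is tight and stays so (45 N or more on its brake shoe).
- spare_cell: Bystander: a blue-sleeved cell, 18 mm across and 65 mm tall, standing loose on the bench. Origin: centre of its underside.
- tape: Bystander: a yellow tape roll 72 mm across and 20 mm high lying flat. Origin: centre of its underside.
- caliper: Bystander: a steel caliper 225 mm long with a black slide, lying flat. Origin: under the middle of its beam, which runs along its x.
- chuck_key: Bystander: a small T-shaped chuck key, 75 mm long, 60 mm across its bar, lying flat. Origin: on the bench under its stem.

How it is judged (in metres and radians):
On the way, in this order (a step that is already met when the one before it is completed fails the run):
1. the clamp lever is swung back until the clamp is slack (contact force between clamp and dial below 0.5 N), for 0.2 s.
2. with the clamp slack, the handwheel is wound until the dog is solid on the stop screw (contact force between dial and stop above 10.2 N and contact force between clamp and dial below 0.5 N), for 0.2 s.
3. the clamp is nipped up tight, the dog still solid on the stop (contact force between clamp and dial above 45 N and contact force between dial and stop above 9 N), for 0.2 s.
At the end, for the whole second after the job is handed in: The dog is still solid on the stop screw (bearing on it with over 9 N), the clamp is tight (its shoe bears on the spindle with over 45 N) and the faceplate is at rest (all of step 3 and angular speed of dial below 0.02 rad/s); the robot touches nothing.
It fails at once if the rotary table is shoved out of its place by over 3 mm (distance of any of head, wheel_axis from where it was at the start of the episode above 0.003 m).
It fails at once if the loose cell, tape roll, caliper or chuck key is moved by over 20 mm (distance of any of spare_cell, tape, caliper, chuck_key from where it was at the start of the episode above 0.02 m).
It also fails if it takes over 72 s, if anything falls off the work surface, if the arm or the gripper's body presses on something with over 40 N, if the wrist force passes 120 N, or if a joint passes its speed limit or range.

## Robot

A 6-joint arm with a two-finger parallel gripper is mounted at the origin on the work surface. World frame = base frame: x ahead of the robot, y to its left, z up, the work surface at z = 0. Lengths are in mm, angles in rad, forces in N, time in s.
With the tool pointing down it reaches from about 300 to 775 mm from the base axis. Payload 14.6 kg.
Tool frame: the origin (TCP) lies between the finger pads; the fingertips stand ahead of it and the grasp point (between the pads) lies 11 mm behind it (manip.finger_overhang is the z of the fingertips in the tool frame, in mm); z points along the fingers, y is the line along which they close (so a half turn about z gives the same grasp; the last joint's range is limited). The gripper opens to 94 mm and grips with 3 to 60 N. Pads are 16 mm wide; open, the fingers measure 119 mm over their backs; the gripper's body (75 mm by 177 mm) begins 78 mm behind the grasp point.
Start: joints at [-0.067, 0.3, 1.521, -0, 1.321, -0.067], TCP at [549.99, -0.002, 213.446] pointing down, gripper open.
Joint ranges: [-3.03, 3.03], [-0.79, 2.21], [0.23, 2.52], [-1.04, 4.18], [0, 3.07], [-2.55, 2.55]. Speed limits (rad/s): [2.22, 2.22, 2.57, 3.14, 3.14, 3.14].

## Interface

Orientations are given as [roll, pitch, yaw] about the fixed x, y, z axes, in that order (R = Rz(yaw) Ry(pitch) Rx(roll)).
In Python, from cell import manip gives the robot as it stands.
- The arm moves only by the tool jog_arm, never from a script. Its argument "series" is a list of rows, each a list of 7 numbers: the shift along the world's x, y, z as a fraction of full scale, then the turn, a rotation vector about the world's x, y, z as a fraction of full scale, then the closure, from 0 (fully open) to 1 (shut). In form: [[dx, dy, dz, wx, wy, wz, fingers], ...]. A call has 1 to 8 rows; each row is the pose to reach, as a shift and turn from the pose commanded when the call began; what a row does not reach only later rows make up. Full scale, the value 1, is 120 mm for a shift and 90 degrees for a turn. A row lasts 1/12 s, in which the tool goes at most 41.7 mm and 7.16 degrees, less where a joint would pass 70% of its speed; a pose out of reach is approached as far as the arm can. A call with a number of a shift or a turn outside -1 to 1 is refused whole. A call with a gripper value outside its range is refused whole. The fingers move at their own pace and stop on an object; "grip_force" is the grip in N (left out, the last holds). Time passes only in rows, so rows that repeat a pose let the fingers close. It gives the time, the measured TCP pose, the force, the opening and the grip force at its end, in the units of the state.
- manip.read_state(): the state, without advancing time (a new reading comes with each control period).
- manip.camera(name): name is "scene" or "side" or "wrist"; returns a dict with "frame" (384x512x3 uint8, red, green, blue), "vfov" (degrees; the focal length in pixels is half the picture's height over the tangent of half this angle, whatever the lens; pixels are square), "cx", "cy" (the principal point, pixels), "R" (3x3) and "t" (3): a world point X has camera coordinates R X + t; the wrist camera has in their place "hand_eye" (4x4, takes a point from camera to tool coordinates, whose origin is the TCP and whose axes are the flange's). Camera axes: x right, y down, z forward; pixel columns grow to the right and rows downward; lengths in mm; the calibration is good to about 2 mm. The wrist camera is an equidistant fisheye: a pixel r from the principal point sees the ray r / f radians off the axis. A picture is of the moment at which its call begins: read the wrist's pose just before it. There is no depth.
- manip.sign_off(): hands the job in; it is judged then, once.
The state is a dict: "clock": time; "joints": joint angles; "qd": joint speeds; "effort": joint torques, N m; "eef_pos": TCP position; "eef_rot": TCP orientation; "wrist_force": force on the tool from outside, world axes, zero at the start; "moment": the same for the moment, N m; "finger_gap": finger opening in mm; "finger_force": force on a finger pad.
Only numpy, scipy, OpenCV 4.12 (cv2) and the standard library are available. Lean on these libraries where they do the work, as an engineer would, in place of code of your own. Each camera call takes 0.05 s, during which the arm holds its last target. There are 200 camera calls.

## Working session

There is one attempt and no reset: what is moved stays moved. The work goes in short steps, Python scripts to look and compute and a tool call to move; the robot and the scene stay as the last step left them, time stands still between calls to the robot, and variables do not carry over. Pictures are saved under pics/ and viewed, at most 10 in all, crops included, and the job is handed in when it is done.

Besides the shell and the picture viewer there is one more tool, called after "Emit:" by a JSON object that holds its "api" and its "payload", one argument or row to a line. jog_arm: Moves the arm, as the interface text tells. Its arguments: {"type":"object","properties":{"series":{"type":"array"},"grip_force":{"type":"number"}},"required":["series"]}

```bash
mkdir -p pics; ls; python3 - <<'E'
from cell import manip
import cv2
print(manip.read_state(), manip.finger_overhang)
for n in ("scene","side"):
    c=manip.camera(n); cv2.imwrite(f"pics/{n}0.png",cv2.resize(c["frame"][:,:,::-1],(800,600),interpolation=cv2.INTER_CUBIC))
    print(n,c["vfov"],c["cx"],c["cy"],c["R"],c["t"])
E
```

```text
pics
{'clock': 0.0, 'joints': array([-6.65912564e-02,  3.00431529e-01,  1.52158853e+00, -3.72289570e-05,
        1.32065068e+00, -6.66269586e-02]), 'qd': array([-2.30316175e-05,  7.04604631e-04,  1.25652855e-04, -8.47164579e-04,
        1.99338356e-04,  2.14224897e-05]), 'effort': array([-1.53750298e-03, -5.31805658e+01, -3.52735734e+01,  7.07558286e-02,
        2.43994006e-02, -4.79655944e-05]), 'eef_pos': array([5.49755631e+02, 8.67816728e-03, 2.12904866e+02]), 'eef_rot': array([-3.14051456e+00, -3.57961843e-05,  1.57084125e+00]), 'wrist_force': array([-0.56847336, -0.15877986,  0.46337025]), 'moment': array([-0.00672087,  0.00184117, -0.03243892]), 'finger_force': 0.0, 'finger_gap': 93.93836211139083} 8.0
scene 45.82955770235361 254.65599236856224 190.9259354221022 [[-0.65398655  0.75648778  0.00527599]
 [ 0.52396613  0.45797919 -0.71813268]
 [-0.54567489 -0.46688468 -0.69588621]] [ 375.58940039 -260.81230707 1535.42335455]
side 56.642141583867854 253.67228766820165 191.75556111670733 [[ 0.99649605 -0.08274268  0.01221777]
 [-0.02871906 -0.47568713 -0.87914559]
 [ 0.0785547   0.87571423 -0.47639663]] [-622.19915942  147.45948818  721.29470138]
```

View pics/scene0.png

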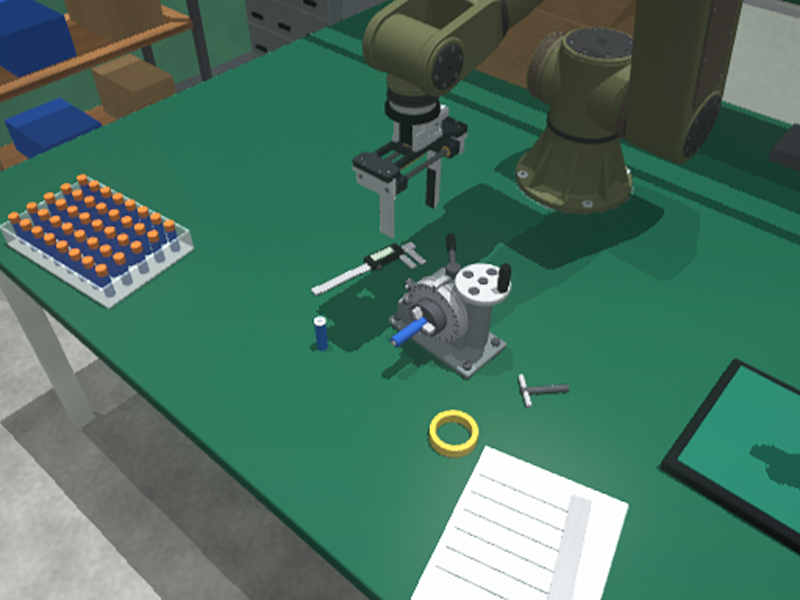

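View pics/side0.png

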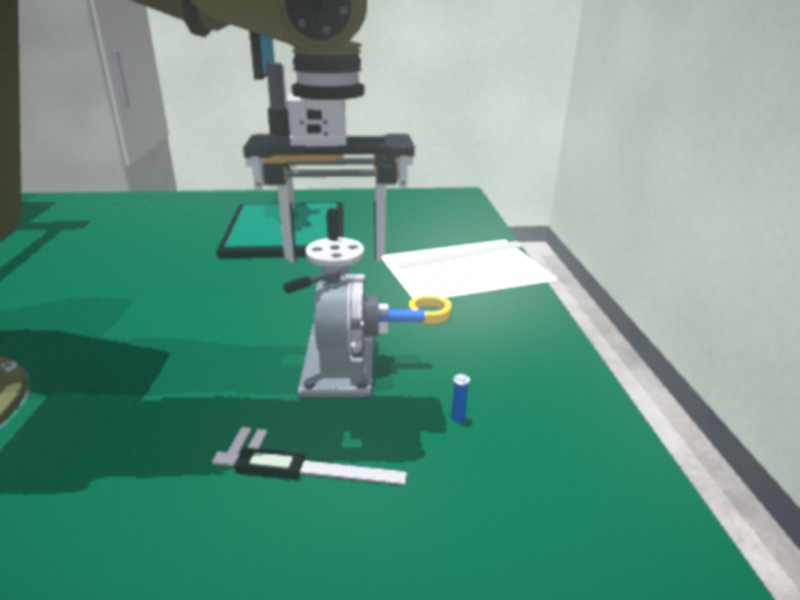

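The scene camera shows the table at (450,310) with the wheel at (484,283), crank handle at (504,278) and lever at (451,245). In the side camera the wheel is at (335,250), the handle at (335,222) and the lever at (300,284). The faceplate points towards world +x. I'll enlarge both.

```bash
python3 - <<'E'
import cv2
from cell import manip
import numpy as np
a=manip.camera("scene")["frame"][140:245,235:340,::-1]
b=manip.camera("side")["frame"][125:260,170:305,::-1]
# pack side by side
cv2.imwrite("pics/c1.png",np.hstack([cv2.resize(a,(400,400),interpolation=cv2.INTER_CUBIC),cv2.resize(b,(400,400),interpolation=cv2.INTER_CUBIC)]))
E
```

```text
(no output)
```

View pics/c1.png

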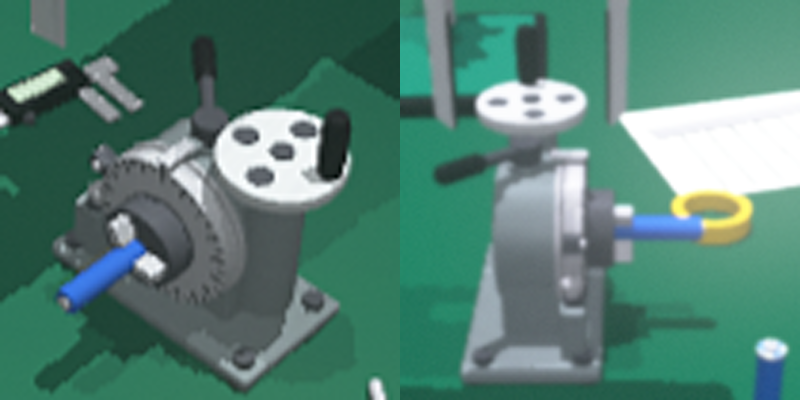

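The crop shows, in scene/side crop pixels:

| Point | Scene | Side |
|---|---|---|
| Wheel centre | (282,150) | (531,98) |
| Handle middle | (333,145) | (528,56) |
| Lever tip | (203,40) | (437,175) |
| Cell tip | (66,302) | (702,228) |
| Foot corners | (242,389) | (463,382), (602,380) |

```bash
cat > h.py <<'E'
from cell import manip
import numpy as np, cv2
from scipy.optimize import least_squares
def proj(c,X):
    p=c["R"]@X+c["t"]; f=192/np.tan(np.radians(c["vfov"]/2))
    return np.array([c["cx"]+f*p[0]/p[2],c["cy"]+f*p[1]/p[2]])
S=lambda u,v:np.array([235+u/400*105-.5,140+v/400*105-.5])
D=lambda u,v:np.array([170+(u-400)/400*135-.5,125+v/400*135-.5])
E
python3 - <<'E'
from h import *
cs=manip.camera("scene");cd=manip.camera("side")
def pts(q):
    x,y,w,h,l=q
    c,s=np.cos(w),np.sin(w)
    T=lambda a,b,z:np.array([x+c*a-s*b,y+s*a+c*b,z])
    hx,hy=33*np.cos(h),33*np.sin(h)
    lx,ly=80*np.cos(l),80*np.sin(l)
    return dict(wheel=T(0,58,160),hm=T(hx,58+hy,189),ht=T(hx,58+hy,208),tip=T(lx,ly,151),cell=T(130,0,80),hub=T(0,0,153),
      f1=T(50,90,0),f2=T(-50,-90,0),f3=T(50,-90,0))
obs=[("s","wheel",S(282,150)),("d","wheel",D(531,98)),("s","hm",S(333,145)),("d","hm",D(527,56)),("s","ht",S(338,114)),("d","ht",D(527,30)),
("s","tip",S(203,40)),("d","tip",D(437,175)),("s","cell",S(66,302)),("d","cell",D(702,228)),("s","hub",S(208,118)),("s","f1",S(242,389)),("d","f2",D(463,382)),("d","f3",D(602,380))]
def r(q):
    P=pts(q); return np.concatenate([proj(cs if c=="s" else cd,P[n])-o for c,n,o in obs])
b=min((least_squares(r,[600,-100,0,h,l],loss="soft_l1") for h in (-2,0,2) for l in(-2.5,-1.5)),key=lambda s:s.cost)
print(b.x,b.cost)
for o,e in zip(obs,r(b.x).reshape(-1,2)):print(o[:2],e.round(1))
for k,v in pts(b.x).items():print(k,v.round(1))
E
```

```text
[ 542.04699244   81.13333153  270.13824979  485.50674894 -461.08081917] 11.584441044581773
('s', 'wheel') [-0.1  0.6]
('d', 'wheel') [0.6 1.2]
('s', 'hm') [ 0.2 -1.7]
('d', 'hm') [ 0.4 -1.8]
('s', 'ht') [-0.2  0.1]
('d', 'ht') [ 0.  -0.9]
('s', 'tip') [0.2 0.1]
('d', 'tip') [-0.2  1.5]
('s', 'cell') [0.4 1.1]
('d', 'cell') [ 0.9 -0.1]
('s', 'hub') [ 0.1 -0.1]
('s', 'f1') [2.4 1. ]
('d', 'f2') [-0.8  2.9]
('d', 'f3') [-0.4  2.8]
wheel [544.3 139.1 160. ]
hm [541.3 172.  189. ]
ht [541.3 172.  208. ]
tip [480.6  29.9 151. ]
cell [671.9  76.1  80. ]
hub [542.   81.1 153. ]
f1 [595.5 169.1   0. ]
f2 [488.6  -6.9   0. ]
f3 [588.5 -10.7   0. ]
```

```bash
python3 - <<'E'
from h import *
s=manip.read_state();c=manip.camera("wrist")
print(c["vfov"],c["cx"],c["cy"],c["hand_eye"],s["eef_pos"],s["eef_rot"])
cv2.imwrite("pics/w0.png",cv2.resize(c["frame"][:,:,::-1],(800,600),interpolation=cv2.INTER_CUBIC))
E
```

```text
65.70646984690485 257.7979134592213 192.649651807669 [[-3.99158130e-04 -9.73691562e-01 -2.27869663e-01  6.64810704e+01]
 [ 9.99998732e-01 -3.74043405e-05 -1.59186321e-03  5.63689893e-02]
 [ 1.54146046e-03 -2.27870009e-01  9.73690342e-01 -1.72270778e+02]
 [ 0.00000000e+00  0.00000000e+00  0.00000000e+00  1.00000000e+00]] [5.49921377e+02 3.35103585e-02 2.13284631e+02] [-3.14125153e+00 -5.44353947e-05  1.57080482e+00]
```

View pics/w0.png

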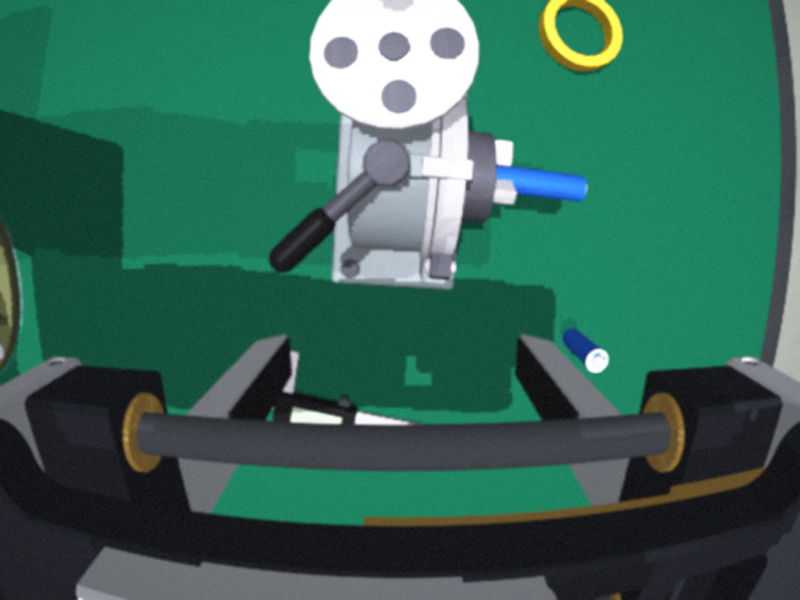

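Wrist view (image up = +y): wheel centre (395,46), wheel rim at left 310, right 479, bottom 128. Lever hub is at (386,161), lever end about (274,268), cell tip (587,188), and the handle base is at the top edge near (397,0).

```bash
cat >> h.py <<'E'
from scipy.spatial.transform import Rotation as Ro
def wray(c,s,u,v,z,sc=0.64):
    f=192/np.tan(np.radians(c["vfov"]/2)); p=np.array([(u+.5)*sc-.5-c["cx"],(v+.5)*sc-.5-c["cy"]]); r=np.hypot(*p);a=r/f
    d=np.array([*(np.sin(a)*p/r),np.cos(a)]); H=c["hand_eye"]; R=Ro.from_euler("xyz",s["eef_rot"]).as_matrix()
    o=R@H[:3,3]+s["eef_pos"]; d=R@H[:3,:3]@d
    return o+d*(z-o[2])/d[2]
E
python3 - <<'E'
from h import *
s=manip.read_state();c=manip.camera("wrist")
for n,u,v,z in [("wheel",395,46,160),("wl",310,50,160),("wr",479,50,160),("wb",396,128,160),("hub",386,161,153),("tip",274,268,151),("lev60",301,242,158),("cell",587,188,80),("hb",397,-1,160)]:
    print(n,wray(c,s,u,v,z).round(1))
E
```

```text
wheel [545.7 141.2 160. ]
wl [503.8 140.8 160. ]
wr [586.8 140.1 160. ]
wb [546.2  99.  160. ]
hub [541.2  83.3 153. ]
tip [481.9  29.5 151. ]
lev60 [498.6  43.6 158. ]
cell [675.7  74.8  80. ]
hb [546.7 167.5 160. ]
```

Emit:
{"api": "jog_arm", "payload": {
  "series": [
    [-0.2,0.16,0,0,0,-0.08,0.63],
    [-0.445,0.357,0,0,0,-0.16,0.63],
    [-0.445,0.357,0,0,0,-0.24,0.63],
    [-0.445,0.357,0,0,0,-0.32,0.63],
    [-0.445,0.357,0,0,0,-0.4,0.63],
    [-0.445,0.357,0,0,0,-0.48,0.63],
    [-0.445,0.357,0,0,0,-0.542,0.63],
    [-0.445,0.357,0,0,0,-0.542,0.63]
  ],
  "grip_force": 10
}}

```text
clock: 1.07
eef_pos: [496.6, 42.8, 213.5]
eef_rot: [3.142, -0.0, 0.715]
wrist_force: [0.2, 0.5, -0.4]
finger_gap: 43.8
finger_force: 0.0
```

Emit:
{"api": "jog_arm", "payload": {
  "series": [
    [0,0,-0.15,0,0,0,0.63],
    [0,0,-0.35,0,0,0,0.63],
    [0,0,-0.45,0,0,0,0.63],
    [0,0,-0.55,0,0,0,0.63],
    [0,0,-0.55,0,0,0,0.63]
  ]
}}

```text
clock: 1.48
eef_pos: [495.6, 42.8, 145.3]
eef_rot: [-3.139, 0.003, 0.723]
wrist_force: [0.4, 1.0, -0.5]
finger_gap: 34.6
finger_force: 0.0
```

Emit:
{"api": "jog_arm", "payload": {
  "series": [
    [0.021,-0.022,0,0,0,0.039,0.63],
    [0.042,-0.043,0,0,0,0.078,0.63],
    [0.066,-0.063,0,0,0,0.117,0.63],
    [0.091,-0.082,0,0,0,0.156,0.63],
    [0.116,-0.098,0,0,0,0.194,0.63],
    [0.142,-0.113,0,0,0,0.233,0.63],
    [0.17,-0.126,0,0,0,0.272,0.63],
    [0.198,-0.138,0,0,0,0.311,0.63]
  ]
}}

```text
clock: 2.15
eef_pos: [520.2, 26.5, 147.9]
eef_rot: [-3.141, -0.0, 1.214]
wrist_force: [-2.1, 2.4, -1.6]
finger_gap: 34.8
finger_force: 1.8
```

Emit:
{"api": "jog_arm", "payload": {
  "series": [
    [0.029,-0.01,0,0,0,0.039,0.63],
    [0.058,-0.018,0,0,0,0.078,0.63],
    [0.088,-0.024,0,0,0,0.117,0.63],
    [0.118,-0.029,0,0,0,0.156,0.63],
    [0.148,-0.031,0,0,0,0.194,0.63],
    [0.179,-0.032,0,0,0,0.233,0.63],
    [0.209,-0.031,0,0,0,0.272,0.63],
    [0.24,-0.028,0,0,0,0.311,0.63]
  ]
}}

```text
clock: 2.82
eef_pos: [548.9, 23.0, 147.9]
eef_rot: [-3.14, -0.0, 1.702]
wrist_force: [-4.6, 0.6, -1.1]
finger_gap: 34.9
finger_force: 1.9
```

Emit:
{"api": "jog_arm", "payload": {
  "series": [
    [0,0,0.2,0,0,0,0.5],
    [0,0,0.5,0,0,0,0.5],
    [0,0.1,0.8,0,0,-0.04,0.5],
    [-0.03,0.3,1.0,0,0,-0.08,0.5],
    [-0.03,0.5,1.0,0,0,-0.08,0.5],
    [-0.03,0.56,1.0,0,0,-0.08,0.5],
    [-0.03,0.56,1.0,0,0,-0.08,0.5],
    [-0.03,0.56,1.0,0,0,-0.08,0.5]
  ]
}}

```text
clock: 3.48
eef_pos: [545.4, 89.8, 267.0]
eef_rot: [-3.141, 0.0, 1.573]
wrist_force: [0.4, -0.4, 0.4]
finger_gap: 46.9
finger_force: 0.0
```

```bash
python3 - <<'E'
from h import *
s=manip.read_state();c=manip.camera("wrist")
print(s["eef_pos"],s["eef_rot"],s["qd"].round(3))
cv2.imwrite("pics/w1.png",cv2.resize(c["frame"][:,:,::-1],(800,600),interpolation=cv2.INTER_CUBIC))
E
```

```text
[545.36090757  89.77578224 266.98008591] [-3.14055339e+00  3.20658651e-04  1.57297610e+00] [-0.018  0.005  0.004 -0.    -0.003  0.007]
```

View pics/w1.png

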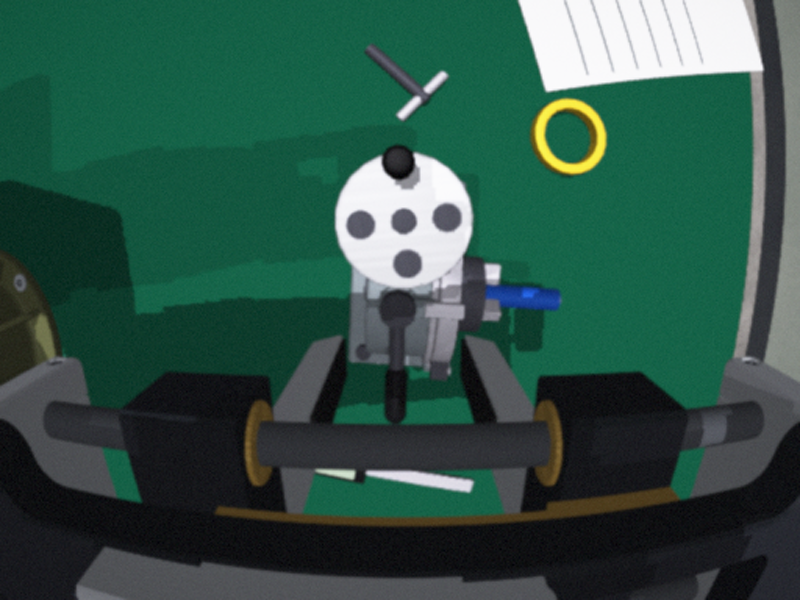

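The wrist view shows the handle top at (398,160), wheel centre (403,221) and rim spanning 335–473. The lever is now swung back, with hub (398,306) and end (395,418).

```bash
python3 - <<'E'
from h import *
s=manip.read_state();c=manip.camera("wrist")
for n,u,v,z in [("wheel",403,221,160),("wl",335,221,160),("wr",473,221,160),("wb",405,288,160),("hub",398,306,153),("tip",395,418,151),("ht",398,160,208)]:
    print(n,wray(c,s,u,v,z).round(1))
E
```

```text
wheel [544.8 139.8 160. ]
wl [503.8 140.2 160. ]
wr [587.  140.2 160. ]
wb [546.   98.8 160. ]
hub [541.6  85.7 153. ]
tip [539.3   5.3 151. ]
ht [542.5 173.  208. ]
```

Emit:
{"api": "jog_arm", "payload": {
  "series": [
    [-0.025,0.2,0,0,0,0,0.5],
    [-0.025,0.4,0,0,0,0,0.5],
    [-0.025,0.6,0,0,0,0,0.5],
    [-0.025,0.692,0,0,0,0,0.5],
    [-0.025,0.692,-0.2,0,0,0,0.5],
    [-0.025,0.692,-0.5,0,0,0,0.5],
    [-0.025,0.692,-0.745,0,0,0,0.5],
    [-0.025,0.692,-0.745,0,0,0,0.5]
  ],
  "grip_force": 5
}}

```text
clock: 4.25
eef_pos: [540.4, 171.6, 172.2]
eef_rot: [-3.133, 0.002, 1.57]
wrist_force: [-0.7, -0.4, -1.3]
finger_gap: 47.0
finger_force: 0.0
```

Emit:
{"api": "jog_arm", "payload": {
  "series": [
    [0,0,0,0,0,0,0.85],
    [0,0,0,0,0,0,0.85],
    [0,0,0,0,0,0,0.85],
    [0,0,0,0,0,0,0.85],
    [0,0,0,0,0,0,0.85],
    [0,0,0,0,0,0,0.85],
    [0,0,0,0,0,0,0.85],
    [0,0,0,0,0,0,0.85]
  ]
}}

```text
clock: 4.92
eef_pos: [542.9, 173.2, 179.3]
eef_rot: [3.14, -0.0, 1.571]
wrist_force: [-1.6, -1.6, 6.7]
finger_gap: 17.6
finger_force: 5.0
```

Emit:
{"api": "jog_arm", "payload": {
  "series": [
    [0,0,0,0,0,0,0.75],
    [0,0,0,0,0,0,0.75],
    [0,0,0,0,0,0,0.75],
    [0,0,0,0,0,0,0.85],
    [0,0,0,0,0,0,0.85],
    [0,0,0,0,0,0,0.85],
    [0,0,0,0,0,0,0.85],
    [0,0,0,0,0,0,0.85]
  ],
  "grip_force": 15
}}

```text
clock: 5.58
eef_pos: [542.6, 173.2, 178.0]
eef_rot: [3.141, -0.0, 1.571]
wrist_force: [1.6, -0.4, -1.0]
finger_gap: 17.7
finger_force: 15.0
```

```bash
cat > circ.py <<'E'
import numpy as np,sys
# circle table: start angle (deg), step, rows, radius -> shifts/120 from the start pose
def t(a0,d,n=8,r=33.):
    a=np.radians(a0-d*np.arange(n+1)); p=r*np.c_[np.cos(a),np.sin(a)]; print(a0,((p[1:]-p[0])/120).round(3).tolist())
a0=float(sys.argv[1])
for k in range(int(sys.argv[3])): t(a0-k*8*float(sys.argv[2]),float(sys.argv[2]))
E
python3 circ.py 94.5 11.25 4
```

```text
94.5 [[0.054, -0.001], [0.107, -0.013], [0.156, -0.034], [0.2, -0.065], [0.238, -0.104], [0.267, -0.149], [0.286, -0.2], [0.296, -0.253]]
4.5 [[-0.001, -0.054], [-0.013, -0.107], [-0.034, -0.156], [-0.065, -0.2], [-0.104, -0.238], [-0.149, -0.267], [-0.2, -0.286], [-0.253, -0.296]]
-85.5 [[-0.054, 0.001], [-0.107, 0.013], [-0.156, 0.034], [-0.2, 0.065], [-0.238, 0.104], [-0.267, 0.149], [-0.286, 0.2], [-0.296, 0.253]]
-175.5 [[0.001, 0.054], [0.013, 0.107], [0.034, 0.156], [0.065, 0.2], [0.104, 0.238], [0.149, 0.267], [0.2, 0.286], [0.253, 0.296]]
```

Forces are low with the handle held. First quarter turn.

Emit:
{"api": "jog_arm", "payload": {
  "series": [
    [0.054,-0.001,0,0,0,0,0.85],
    [0.107,-0.013,0,0,0,0,0.85],
    [0.156,-0.034,0,0,0,0,0.85],
    [0.2,-0.065,0,0,0,0,0.85],
    [0.238,-0.104,0,0,0,0,0.85],
    [0.267,-0.149,0,0,0,0,0.85],
    [0.286,-0.2,0,0,0,0,0.85],
    [0.296,-0.253,0,0,0,0,0.85]
  ]
}}

```text
clock: 6.25
eef_pos: [578.5, 142.5, 178.0]
eef_rot: [-3.141, -0.001, 1.571]
wrist_force: [-5.9, 4.7, 1.2]
finger_gap: 17.8
finger_force: 15.0
```

Emit:
{"api": "jog_arm", "payload": {
  "series": [
    [-0.004,-0.054,0,0,0,0,0.85],
    [-0.018,-0.107,0,0,0,0,0.85],
    [-0.039,-0.156,0,0,0,0,0.85],
    [-0.07,-0.2,0,0,0,0,0.85],
    [-0.107,-0.238,0,0,0,0,0.85],
    [-0.151,-0.267,0,0,0,0,0.85],
    [-0.2,-0.286,0,0,0,0,0.85],
    [-0.253,-0.296,0,0,0,0,0.85]
  ]
}}

```text
clock: 6.92
eef_pos: [547.4, 107.0, 178.0]
eef_rot: [3.141, -0.0, 1.571]
wrist_force: [4.1, 6.9, -3.4]
finger_gap: 17.9
finger_force: 15.0
```

Emit:
{"api": "jog_arm", "payload": {
  "series": [
    [-0.054,0.004,0,0,0,0,0.85],
    [-0.107,0.018,0,0,0,0,0.85],
    [-0.156,0.04,0,0,0,0,0.85],
    [-0.2,0.072,0,0,0,0,0.85],
    [-0.238,0.111,0,0,0,0,0.85],
    [-0.267,0.156,0,0,0,0,0.85],
    [-0.286,0.207,0,0,0,0,0.85],
    [-0.296,0.26,0,0,0,0,0.85]
  ]
}}

```text
clock: 7.58
eef_pos: [512.2, 137.6, 178.0]
eef_rot: [3.14, 0.002, 1.57]
wrist_force: [6.1, -4.3, -4.0]
finger_gap: 17.8
finger_force: 15.0
```

```bash
cat > circ.py <<'E'
import numpy as np,sys
# px py (commanded now), a0, step, calls, cx cy r
px,py,a0,d,m,cx,cy,r=map(float,sys.argv[1:])
for k in range(int(m)):
    a=np.radians(a0-d*np.arange(1,9)); x=np.c_[cx+r*np.cos(a),cy+r*np.sin(a)]
    s=((x-[px,py])/120).round(3); print(a0,s.tolist()); px,py=[px,py]+s[-1]*120; a0-=8*d
print(px,py,a0)
E
python3 circ.py 512.1 138.4 184.5 11.25 5 545 140.6 32.3
```

```text
184.5 [[0.007, 0.05], [0.018, 0.102], [0.039, 0.15], [0.069, 0.193], [0.108, 0.23], [0.152, 0.258], [0.201, 0.277], [0.253, 0.287]]
94.5 [[0.053, -0.001], [0.104, -0.013], [0.153, -0.034], [0.196, -0.064], [0.233, -0.102], [0.261, -0.146], [0.28, -0.196], [0.29, -0.248]]
4.5 [[-0.002, -0.052], [-0.013, -0.104], [-0.034, -0.152], [-0.064, -0.195], [-0.102, -0.232], [-0.147, -0.26], [-0.196, -0.28], [-0.248, -0.289]]
-85.5 [[-0.052, 0.001], [-0.104, 0.012], [-0.152, 0.033], [-0.196, 0.064], [-0.232, 0.102], [-0.261, 0.146], [-0.28, 0.195], [-0.289, 0.247]]
-175.5 [[0.001, 0.053], [0.012, 0.105], [0.033, 0.153], [0.063, 0.196], [0.102, 0.233], [0.146, 0.261], [0.195, 0.28], [0.247, 0.29]]
542.46 172.84000000000003 -265.5
```

Emit:
{"api": "jog_arm", "payload": {
  "series": [
    [0.007,0.05,0,0,0,0,0.85],
    [0.018,0.102,0,0,0,0,0.85],
    [0.039,0.15,0,0,0,0,0.85],
    [0.069,0.193,0,0,0,0,0.85],
    [0.108,0.23,0,0,0,0,0.85],
    [0.152,0.258,0,0,0,0,0.85],
    [0.201,0.277,0,0,0,0,0.85],
    [0.253,0.287,0,0,0,0,0.85]
  ]
}}

```text
clock: 8.25
eef_pos: [543.1, 173.3, 178.0]
eef_rot: [-3.141, -0.0, 1.571]
wrist_force: [-3.6, -3.0, 0.1]
finger_gap: 17.9
finger_force: 15.0
```

Emit:
{"api": "jog_arm", "payload": {
  "series": [
    [0.053,-0.001,0,0,0,0,0.85],
    [0.104,-0.013,0,0,0,0,0.85],
    [0.153,-0.034,0,0,0,0,0.85],
    [0.196,-0.064,0,0,0,0,0.85],
    [0.233,-0.102,0,0,0,0,0.85],
    [0.261,-0.146,0,0,0,0,0.85],
    [0.28,-0.196,0,0,0,0,0.85],
    [0.29,-0.248,0,0,0,0,0.85]
  ]
}}

```text
clock: 8.92
eef_pos: [578.2, 142.8, 178.1]
eef_rot: [3.14, -0.001, 1.571]
wrist_force: [0.6, 4.3, -1.7]
finger_gap: 17.8
finger_force: 15.0
```

Emit:
{"api": "jog_arm", "payload": {
  "series": [
    [-0.002,-0.052,0,0,0,0,0.85],
    [-0.013,-0.104,0,0,0,0,0.85],
    [-0.034,-0.152,0,0,0,0,0.85],
    [-0.064,-0.195,0,0,0,0,0.85],
    [-0.102,-0.232,0,0,0,0,0.85],
    [-0.147,-0.26,0,0,0,0,0.85],
    [-0.196,-0.28,0,0,0,0,0.85],
    [-0.248,-0.289,0,0,0,0,0.85]
  ]
}}

```text
clock: 9.58
eef_pos: [547.6, 107.4, 178.1]
eef_rot: [3.14, 0.001, 1.57]
wrist_force: [4.7, -1.4, -4.3]
finger_gap: 17.4
finger_force: 15.0
```

Emit:
{"api": "jog_arm", "payload": {
  "series": [
    [-0.052,0.001,0,0,0,0,0.85],
    [-0.104,0.012,0,0,0,0,0.85],
    [-0.152,0.033,0,0,0,0,0.85],
    [-0.196,0.064,0,0,0,0,0.85],
    [-0.232,0.102,0,0,0,0,0.85],
    [-0.261,0.146,0,0,0,0,0.85],
    [-0.28,0.195,0,0,0,0,0.85],
    [-0.289,0.247,0,0,0,0,0.85]
  ]
}}

```text
clock: 10.25
eef_pos: [512.4, 138.6, 178.0]
eef_rot: [-3.141, 0.0, 1.571]
wrist_force: [0.9, -4.5, -2.0]
finger_gap: 17.8
finger_force: 15.0
```

Emit:
{"api": "jog_arm", "payload": {
  "series": [
    [0.001,0.053,0,0,0,0,0.85],
    [0.012,0.105,0,0,0,0,0.85],
    [0.033,0.153,0,0,0,0,0.85],
    [0.063,0.196,0,0,0,0,0.85],
    [0.102,0.233,0,0,0,0,0.85],
    [0.146,0.261,0,0,0,0,0.85],
    [0.195,0.28,0,0,0,0,0.85],
    [0.247,0.29,0,0,0,0,0.85]
  ]
}}

```text
clock: 10.92
eef_pos: [542.9, 173.4, 178.0]
eef_rot: [-3.141, 0.0, 1.571]
wrist_force: [-3.4, -5.6, -0.5]
finger_gap: 17.9
finger_force: 15.0
```

Two turns done with a steady drag of about 4 N. I'll take another half turn at this pace, to 2.5 turns.

Emit:
{"api": "jog_arm", "payload": {
  "series": [
    [0.053,-0.001,0,0,0,0,0.85],
    [0.104,-0.013,0,0,0,0,0.85],
    [0.153,-0.034,0,0,0,0,0.85],
    [0.196,-0.064,0,0,0,0,0.85],
    [0.233,-0.102,0,0,0,0,0.85],
    [0.261,-0.146,0,0,0,0,0.85],
    [0.28,-0.196,0,0,0,0,0.85],
    [0.29,-0.248,0,0,0,0,0.85]
  ]
}}

```text
clock: 11.58
eef_pos: [578.1, 143.6, 178.1]
eef_rot: [3.14, -0.001, 1.571]
wrist_force: [0.3, 3.6, -2.5]
finger_gap: 17.6
finger_force: 15.0
```

Emit:
{"api": "jog_arm", "payload": {
  "series": [
    [-0.002,-0.052,0,0,0,0,0.85],
    [-0.013,-0.104,0,0,0,0,0.85],
    [-0.034,-0.152,0,0,0,0,0.85],
    [-0.064,-0.195,0,0,0,0,0.85],
    [-0.102,-0.232,0,0,0,0,0.85],
    [-0.147,-0.26,0,0,0,0,0.85],
    [-0.196,-0.28,0,0,0,0,0.85],
    [-0.248,-0.289,0,0,0,0,0.85]
  ]
}}

```text
clock: 12.25
eef_pos: [548.3, 107.5, 178.1]
eef_rot: [3.139, 0.001, 1.57]
wrist_force: [5.0, -2.0, -4.2]
finger_gap: 17.6
finger_force: 15.0
```

```bash
python3 - <<'E'
from h import *
c=manip.camera("side"); f=c["frame"][175:245,215:285,::-1]
cv2.imwrite("pics/d1.png",cv2.resize(f,(600,600),interpolation=cv2.INTER_CUBIC))
x,y,w=541.8,82.3,-.045
for z in (74.5,80,90):
  print(z,(proj(c,np.array([x+35*np.cos(w)-62*np.sin(-w)*-1*-1,y-62*np.cos(w)+35*np.sin(w),z]))-[215,175])*600/70)
E
python3 circ.py 547.5 107.9 274.5 5 8 545 140.6 32.3
```

```text
74.5 [123.57879502 374.65485549]
80 [123.12288626 355.64063517]
90 [122.2856893  320.72433463]
274.5 [[-0.023, 0.003], [-0.047, 0.005], [-0.07, 0.008], [-0.093, 0.013], [-0.115, 0.02], [-0.137, 0.03], [-0.157, 0.041], [-0.177, 0.053]]
234.5 [[-0.019, 0.015], [-0.036, 0.031], [-0.052, 0.048], [-0.066, 0.067], [-0.078, 0.087], [-0.089, 0.108], [-0.098, 0.13], [-0.104, 0.152]]
194.5 [[-0.005, 0.023], [-0.008, 0.046], [-0.009, 0.07], [-0.008, 0.093], [-0.004, 0.117], [0.001, 0.139], [0.008, 0.162], [0.017, 0.183]]
154.5 [[0.011, 0.021], [0.024, 0.041], [0.038, 0.059], [0.055, 0.076], [0.072, 0.092], [0.091, 0.106], [0.111, 0.119], [0.132, 0.129]]
114.5 [[0.021, 0.009], [0.044, 0.016], [0.067, 0.021], [0.09, 0.024], [0.114, 0.025], [0.137, 0.023], [0.16, 0.02], [0.183, 0.015]]
74.5 [[0.022, -0.007], [0.044, -0.017], [0.065, -0.028], [0.084, -0.04], [0.103, -0.055], [0.12, -0.071], [0.136, -0.088], [0.15, -0.107]]
34.5 [[0.012, -0.02], [0.023, -0.041], [0.032, -0.063], [0.039, -0.085], [0.044, -0.108], [0.047, -0.131], [0.047, -0.155], [0.046, -0.178]]
-5.5 [[-0.003, -0.024], [-0.008, -0.046], [-0.016, -0.069], [-0.025, -0.09], [-0.036, -0.111], [-0.049, -0.131], [-0.063, -0.149], [-0.079, -0.166]]
567.66 117.62000000000002 -45.5
```

View pics/d1.png

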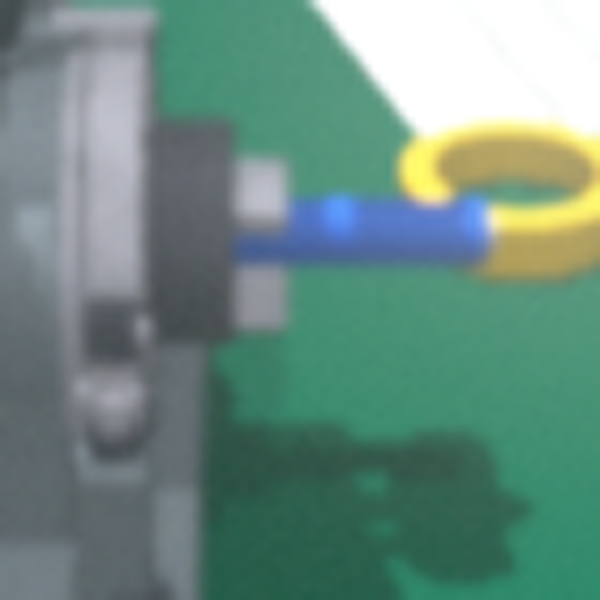

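The crop shows the dark dog block at (110,330), underside around y=360, just above the stop screw's domed head (110,400). That leaves only a few mm, so I'll print the column profile to measure the gap.

```bash
python3 - <<'E'
from h import *
F=np.mean([manip.camera("side")["frame"].astype(float) for _ in range(4)],0)
np.save("f250.npy",F)
print(F[204:232,223:234].mean(2).round(0).astype(int))
c=manip.camera("side");x,y,w=541.8,82.3,-.045
for a in (27,35):
  for z in (74.5,80): print(a,z,proj(c,np.array([x+a*np.cos(w)+62*np.sin(w),y+a*np.sin(w)-62*np.cos(w),z])))
E
```

```text
[[163 149 160 169 172 175 175 169 138 104  90]
 [162 148 157 166 169 171 171 164 136 102  88]
 [158 146 155 163 165 166 166 159 132 100  86]
 [155 144 151 158 160 160 161 155 128  97  84]
 [150 139 145 149 151 152 153 149 128  97  83]
 [145 132 128 129 129 130 131 131 120  96  82]
 [142 124 108 104 104 104 105 107 106  90  80]
 [137 118  99  92  90  91  92  99 109  95  81]
 [134 114  94  87  87  88  89 108 136 118  88]
 [131 112  91  82  82  82  84 107 141 124  91]
 [128 111  90  80  79  78  81  97 124 113  89]
 [127 111  89  80  79  78  79  88 104 105  96]
 [125 113  94  84  81  80  82  87  99 104 100]
 [124 118 108 101  99  96  98  99 103 104 102]
 [124 125 124 125 125 124 125 120 110 100 100]
 [126 135 137 138 140 142 142 138 120 101 102]
 [127 139 142 146 153 156 153 153 136 110 104]
 [124 132 138 151 164 169 162 152 131 106 104]
 [121 124 129 139 152 155 149 138 120  98 100]
 [118 119 118 129 136 138 133 123 111  94 100]
 [115 116 108 121 129 130 123 109 100  91  99]
 [111 115 101 104 114 114 107  94  90  91 101]
 [109 118  99  88  93  92  89  84  86  95 104]
 [114 134 110  84  78  79  80  83  92 100 105]
 [110 131 116  96  88  90  94 100 107 104 105]
 [103 121 122 116 114 114 117 118 119 107 105]
 [101 115 122 123 123 124 124 124 118 106 104]
 [ 98 106 111 112 113 113 114 112 108 101 106]]
27 74.5 [225.59509345 218.74883254]
27 80 [225.52842755 216.52971277]
35 74.5 [229.41752609 218.70973314]
35 80 [229.36433673 216.49140744]
```

Emit:
{"api": "jog_arm", "payload": {
  "series": [
    [-0.052,0.001,0,0,0,0,0.85],
    [-0.104,0.012,0,0,0,0,0.85],
    [-0.152,0.033,0,0,0,0,0.85],
    [-0.196,0.064,0,0,0,0,0.85],
    [-0.232,0.102,0,0,0,0,0.85],
    [-0.261,0.146,0,0,0,0,0.85],
    [-0.28,0.195,0,0,0,0,0.85],
    [-0.289,0.247,0,0,0,0,0.85]
  ],
  "grip_force": 10
}}

```text
clock: 13.22
eef_pos: [512.6, 137.7, 178.0]
eef_rot: [-3.14, 0.001, 1.57]
wrist_force: [-3.8, -4.1, -0.2]
finger_gap: 17.7
finger_force: 10.0
```

```bash
cat > edge.py <<'E'
from h import *
F=np.mean([manip.camera("side")["frame"].astype(float) for _ in range(4)],0)
G=np.load("f250.npy")
for A in (G,F):
    p=A[:,225:229].mean((1,2))
    up=next(r for r in range(214,224) if p[r]<105<=p[r+1]); up+=(105-p[up])/(p[up+1]-p[up])
    dn=next(r for r in range(206,216) if p[r]>=120>p[r+1]); dn+=(p[dn]-120)/(p[dn]-p[dn+1])
    print(round(up,2),round(dn,2),p[206:226].round(0).astype(int).tolist())
print(manip.read_state()["wrist_force"].round(1),manip.read_state()["eef_pos"].round(1))
E
python3 edge.py
```

```text
217.17 209.37 [162, 157, 149, 129, 105, 93, 89, 85, 82, 82, 85, 101, 124, 139, 149, 155, 144, 130, 122, 108]
217.4 211.7 [161, 158, 157, 151, 137, 126, 117, 98, 83, 80, 81, 92, 125, 154, 166, 164, 145, 127, 116, 104]
[-6.8  3.1  0.7] [512.6 138.5 178. ]
```

Emit:
{"api": "jog_arm", "payload": {
  "series": [
    [0.001,0.053,0,0,0,0,0.85],
    [0.012,0.105,0,0,0,0,0.85],
    [0.033,0.153,0,0,0,0,0.85],
    [0.063,0.196,0,0,0,0,0.85]
  ]
}}

```text
clock: 13.75
eef_pos: [520.3, 161.7, 178.0]
eef_rot: [-3.14, 0.0, 1.571]
wrist_force: [-4.4, -2.0, -1.1]
finger_gap: 17.7
finger_force: 10.0
```

```bash
python3 edge.py
```

```text
217.17 209.37 [162, 157, 149, 129, 105, 93, 89, 85, 82, 82, 85, 101, 124, 139, 149, 155, 144, 130, 122, 108]
217.63 212.06 [178, 171, 163, 153, 138, 126, 121, 110, 92, 82, 80, 87, 116, 149, 165, 164, 145, 128, 119, 106]
[ 0.1  4.9 -3.1] [520.7 162.1 178.1]
```

Emit:
{"api": "jog_arm", "payload": {
  "series": [
    [0.039,0.037,0,0,0,0,0.85],
    [0.083,0.065,0,0,0,0,0.85],
    [0.132,0.084,0,0,0,0,0.85],
    [0.184,0.094,0,0,0,0,0.85]
  ]
}}

```text
clock: 14.28
eef_pos: [542.4, 173.1, 178.0]
eef_rot: [-3.141, -0.0, 1.571]
wrist_force: [-4.2, 0.7, -1.0]
finger_gap: 17.7
finger_force: 10.0
```

Emit:
{"api": "jog_arm", "payload": {
  "series": [
    [0.053,-0.001,0,0,0,0,0.85],
    [0.104,-0.013,0,0,0,0,0.85],
    [0.153,-0.034,0,0,0,0,0.85],
    [0.196,-0.064,0,0,0,0,0.85]
  ]
}}

```text
clock: 14.62
eef_pos: [566.4, 165.6, 178.1]
eef_rot: [-3.142, -0.001, 1.571]
wrist_force: [-2.2, 5.2, -1.6]
finger_gap: 18.2
finger_force: 10.0
```

```bash
python3 edge.py; python3 - <<'E'
from h import *
c=manip.camera("side"); f=c["frame"][200:235,210:245,::-1]
cv2.imwrite("pics/d2.png",cv2.resize(f,(525,525),interpolation=cv2.INTER_CUBIC))
E
```

```text
217.17 209.37 [162, 157, 149, 129, 105, 93, 89, 85, 82, 82, 85, 101, 124, 139, 149, 155, 144, 130, 122, 108]
218.11 212.66 [179, 172, 165, 156, 143, 130, 124, 118, 99, 83, 80, 80, 100, 144, 167, 168, 149, 129, 121, 107]
[ 6.8  2.2 -4.4] [566.8 165.  178.1]
```

View pics/d2.png

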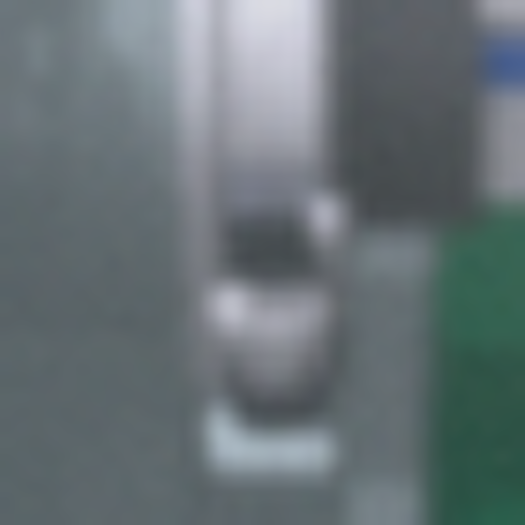

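```bash
python3 circ.py 565.98 165.16 49.5 5.625 8 545 140.6 32.4
```

```text
49.5 [[0.02, -0.018], [0.037, -0.038], [0.053, -0.059], [0.066, -0.082], [0.077, -0.106], [0.085, -0.131], [0.091, -0.157], [0.094, -0.183]]
4.5 [[0.001, -0.027], [-0.001, -0.053], [-0.005, -0.08], [-0.012, -0.105], [-0.021, -0.13], [-0.033, -0.154], [-0.047, -0.176], [-0.064, -0.197]]
-40.5 [[-0.018, -0.019], [-0.038, -0.037], [-0.059, -0.052], [-0.082, -0.065], [-0.106, -0.076], [-0.132, -0.085], [-0.157, -0.09], [-0.184, -0.094]]
-85.5 [[-0.026, -0.001], [-0.053, 0.001], [-0.079, 0.006], [-0.104, 0.013], [-0.129, 0.022], [-0.153, 0.034], [-0.175, 0.048], [-0.196, 0.064]]
-130.5 [[-0.019, 0.018], [-0.037, 0.038], [-0.052, 0.06], [-0.065, 0.083], [-0.076, 0.107], [-0.085, 0.132], [-0.091, 0.158], [-0.094, 0.184]]
-175.5 [[-0.001, 0.027], [0.001, 0.053], [0.005, 0.079], [0.012, 0.105], [0.022, 0.13], [0.034, 0.153], [0.048, 0.176], [0.064, 0.197]]
-220.5 [[0.018, 0.019], [0.038, 0.036], [0.06, 0.052], [0.083, 0.065], [0.107, 0.076], [0.132, 0.084], [0.158, 0.09], [0.184, 0.094]]
-265.5 [[0.026, 0.0], [0.053, -0.002], [0.079, -0.006], [0.105, -0.013], [0.129, -0.022], [0.153, -0.034], [0.176, -0.048], [0.197, -0.064]]
566.1 165.27999999999994 -310.5
```

Emit:
{"api": "jog_arm", "payload": {
  "series": [
    [0.022,-0.022,0,0,0,0,0.85],
    [0.038,-0.039,0,0,0,0,0.85],
    [0.053,-0.06,0,0,0,0,0.85],
    [0.066,-0.083,0,0,0,0,0.85],
    [0.076,-0.106,0,0,0,0,0.85],
    [0.085,-0.131,0,0,0,0,0.85],
    [0.091,-0.157,0,0,0,0,0.85],
    [0.094,-0.183,0,0,0,0,0.85]
  ]
}}

```text
clock: 15.53
eef_pos: [577.9, 143.5, 178.1]
eef_rot: [3.14, -0.001, 1.571]
wrist_force: [5.2, 4.2, -4.2]
finger_gap: 17.9
finger_force: 10.0
```

```bash
python3 edge.py
```

```text
217.17 209.37 [162, 157, 149, 129, 105, 93, 89, 85, 82, 82, 85, 101, 124, 139, 149, 155, 144, 130, 122, 108]
218.62 210.81 [161, 158, 155, 150, 140, 115, 102, 111, 108, 93, 82, 80, 89, 115, 142, 156, 145, 130, 119, 105]
[ 6.3  1.1 -4.9] [577.9 143.1 178.1]
```

Emit:
{"api": "jog_arm", "payload": {
  "series": [
    [0.004,-0.027,0,0,0,0,0.85],
    [0.003,-0.054,0,0,0,0,0.85],
    [-0.001,-0.081,0,0,0,0,0.85],
    [-0.008,-0.107,0,0,0,0,0.85],
    [-0.018,-0.132,0,0,0,0,0.85],
    [-0.03,-0.156,0,0,0,0,0.85],
    [-0.044,-0.179,0,0,0,0,0.85],
    [-0.061,-0.2,0,0,0,0,0.85]
  ]
}}

```text
clock: 16.4
eef_pos: [570.3, 119.0, 178.1]
eef_rot: [3.14, 0.0, 1.571]
wrist_force: [5.2, 1.4, -3.7]
finger_gap: 17.6
finger_force: 10.0
```

```bash
python3 edge.py
```

```text
217.17 209.37 [162, 157, 149, 129, 105, 93, 89, 85, 82, 82, 85, 101, 124, 139, 149, 155, 144, 130, 122, 108]
218.87 211.27 [180, 172, 164, 155, 146, 126, 104, 92, 91, 85, 81, 80, 85, 108, 138, 155, 144, 130, 120, 105]
[ 2.2 -3.4 -3.1] [570.1 118.8 178.1]
```

Emit:
{"api": "jog_arm", "payload": {
  "series": [
    [-0.018,-0.019,0,0,0,0,0.85],
    [-0.038,-0.037,0,0,0,0,0.85],
    [-0.059,-0.052,0,0,0,0,0.85],
    [-0.082,-0.066,0,0,0,0,0.85],
    [-0.107,-0.077,0,0,0,0,0.85],
    [-0.133,-0.086,0,0,0,0,0.85],
    [-0.158,-0.091,0,0,0,0,0.85],
    [-0.185,-0.095,0,0,0,0,0.85]
  ]
}}

```text
clock: 17.27
eef_pos: [548.0, 107.5, 178.1]
eef_rot: [3.141, 0.001, 1.571]
wrist_force: [4.4, -2.8, -3.3]
finger_gap: 17.3
finger_force: 10.0
```

```bash
python3 edge.py
```

```text
217.17 209.37 [162, 157, 149, 129, 105, 93, 89, 85, 82, 82, 85, 101, 124, 139, 149, 155, 144, 130, 122, 108]
219.06 211.23 [160, 157, 154, 150, 143, 125, 103, 92, 88, 83, 80, 79, 82, 103, 136, 154, 144, 130, 122, 108]
[-1. -5. -1.] [547.7 107.6 178.1]
```

Emit:
{"api": "jog_arm", "payload": {
  "series": [
    [0,0,0,0,0,0.075,0.85],
    [0,0,0,0,0,0.15,0.85],
    [0,0,0,0,0,0.225,0.85],
    [0,0,0,0,0,0.3,0.85],
    [0,0,0,0,0,0.375,0.85],
    [0,0,0,0,0,0.45,0.85],
    [0,0,0,0,0,0.525,0.85],
    [0,0,0,0,0,0.6,0.85]
  ]
}}

```text
clock: 18.13
eef_pos: [547.5, 107.4, 178.0]
eef_rot: [-3.14, -0.001, 2.519]
wrist_force: [-3.1, -7.0, -0.1]
finger_gap: 18.0
finger_force: 10.0
```

Emit:
{"api": "jog_arm", "payload": {
  "series": [
    [0,0,0,0,0,0.075,0.85],
    [0,0,0,0,0,0.15,0.85],
    [0,0,0,0,0,0.225,0.85],
    [0,0,0,0,0,0.3,0.85],
    [0,0,0,0,0,0.375,0.85],
    [0,0,0,0,0,0.4,0.85],
    [0,0,0,0,0,0.4,0.85]
  ]
}}

```text
clock: 18.72
eef_pos: [547.5, 107.1, 178.0]
eef_rot: [-3.14, -0.002, -3.139]
wrist_force: [-3.5, -9.3, 0.1]
finger_gap: 17.1
finger_force: 10.0
```

```bash
python3 circ.py 547.54 108.2 274.5 2.5 10 545 140.6 32.6;  python3 -c "
from h import *
s=manip.read_state();print(s['joints'].round(2),s['wrist_force'].round(1),s['eef_pos'].round(1))"
```

```text
274.5 [[-0.012, -0.002], [-0.024, -0.002], [-0.035, -0.001], [-0.047, -0.0], [-0.059, 0.001], [-0.071, 0.003], [-0.082, 0.005], [-0.094, 0.008]]
254.5 [[-0.011, 0.004], [-0.022, 0.008], [-0.033, 0.012], [-0.044, 0.017], [-0.055, 0.022], [-0.065, 0.028], [-0.075, 0.034], [-0.085, 0.041]]
234.5 [[-0.009, 0.007], [-0.019, 0.014], [-0.027, 0.022], [-0.036, 0.031], [-0.044, 0.039], [-0.052, 0.048], [-0.059, 0.058], [-0.066, 0.067]]
214.5 [[-0.007, 0.01], [-0.013, 0.02], [-0.018, 0.031], [-0.023, 0.041], [-0.028, 0.052], [-0.032, 0.063], [-0.036, 0.075], [-0.039, 0.086]]
194.5 [[-0.003, 0.012], [-0.005, 0.023], [-0.007, 0.035], [-0.008, 0.047], [-0.009, 0.059], [-0.009, 0.07], [-0.008, 0.082], [-0.008, 0.094]]
174.5 [[0.002, 0.012], [0.004, 0.024], [0.006, 0.035], [0.009, 0.047], [0.012, 0.058], [0.016, 0.069], [0.021, 0.08], [0.026, 0.091]]
154.5 [[0.005, 0.011], [0.011, 0.021], [0.017, 0.031], [0.024, 0.041], [0.031, 0.05], [0.038, 0.059], [0.046, 0.068], [0.054, 0.077]]
134.5 [[0.009, 0.008], [0.018, 0.016], [0.027, 0.023], [0.037, 0.03], [0.047, 0.036], [0.057, 0.042], [0.067, 0.048], [0.078, 0.053]]
114.5 [[0.011, 0.005], [0.022, 0.009], [0.033, 0.013], [0.045, 0.016], [0.056, 0.019], [0.068, 0.021], [0.08, 0.023], [0.092, 0.024]]
94.5 [[0.011, 0.001], [0.023, 0.001], [0.035, 0.0], [0.047, -0.001], [0.059, -0.002], [0.07, -0.004], [0.082, -0.006], [0.093, -0.009]]
553.66 172.04 74.5
[ 0.13  0.35  1.54 -0.    1.25 -1.44] [-3.5 -9.3  0.1] [547.5 107.1 178. ]
```

Emit:
{"api": "jog_arm", "payload": {
  "series": [
    [-0.012,-0.008,0,0,0,-0.028,0.85],
    [-0.024,-0.009,0,0,0,-0.056,0.85],
    [-0.036,-0.008,0,0,0,-0.083,0.85],
    [-0.048,-0.008,0,0,0,-0.111,0.85],
    [-0.06,-0.007,0,0,0,-0.139,0.85],
    [-0.072,-0.005,0,0,0,-0.167,0.85],
    [-0.084,-0.003,0,0,0,-0.194,0.85],
    [-0.095,0.0,0,0,0,-0.222,0.85]
  ],
  "grip_force": 7
}}

```text
clock: 19.38
eef_pos: [536.7, 108.0, 178.1]
eef_rot: [3.141, 0.0, 2.791]
wrist_force: [2.8, -1.4, -3.1]
finger_gap: 18.0
finger_force: 7.0
```

```bash
python3 edge.py; python3 circ.py 536.1 108.2 254.5 2.5 9 545 140.2 33
```

```text
217.17 209.37 [162, 157, 149, 129, 105, 93, 89, 85, 82, 82, 85, 101, 124, 139, 149, 155, 144, 130, 122, 108]
219.25 211.41 [158, 155, 152, 149, 144, 129, 107, 92, 88, 85, 80, 78, 79, 96, 132, 151, 142, 129, 121, 106]
[ 2.2 -1.4 -1.8] [536.5 108.  178. ]
254.5 [[-0.011, 0.005], [-0.022, 0.009], [-0.033, 0.014], [-0.044, 0.018], [-0.055, 0.024], [-0.065, 0.03], [-0.076, 0.036], [-0.086, 0.043]]
234.5 [[-0.009, 0.007], [-0.018, 0.015], [-0.027, 0.023], [-0.036, 0.031], [-0.044, 0.04], [-0.052, 0.049], [-0.059, 0.058], [-0.066, 0.068]]
214.5 [[-0.007, 0.01], [-0.013, 0.02], [-0.019, 0.031], [-0.024, 0.042], [-0.029, 0.053], [-0.033, 0.064], [-0.037, 0.075], [-0.04, 0.087]]
194.5 [[-0.003, 0.011], [-0.005, 0.023], [-0.007, 0.035], [-0.008, 0.047], [-0.009, 0.059], [-0.009, 0.071], [-0.008, 0.083], [-0.008, 0.095]]
174.5 [[0.002, 0.012], [0.004, 0.024], [0.006, 0.036], [0.009, 0.047], [0.013, 0.059], [0.017, 0.07], [0.021, 0.081], [0.026, 0.092]]
154.5 [[0.005, 0.011], [0.011, 0.021], [0.018, 0.031], [0.024, 0.041], [0.031, 0.051], [0.039, 0.06], [0.047, 0.069], [0.055, 0.078]]
134.5 [[0.009, 0.008], [0.018, 0.016], [0.028, 0.023], [0.037, 0.03], [0.047, 0.037], [0.058, 0.043], [0.068, 0.049], [0.079, 0.054]]
114.5 [[0.011, 0.005], [0.022, 0.009], [0.034, 0.013], [0.045, 0.016], [0.057, 0.019], [0.069, 0.021], [0.081, 0.023], [0.093, 0.024]]
94.5 [[0.012, 0.0], [0.024, 0.001], [0.036, 0.0], [0.048, -0.001], [0.059, -0.002], [0.071, -0.004], [0.083, -0.006], [0.095, -0.009]]
553.86 172.03999999999996 74.5
```

Emit:
{"api": "jog_arm", "payload": {
  "series": [
    [-0.011,0.005,0,0,0,-0.028,0.85],
    [-0.022,0.009,0,0,0,-0.056,0.85],
    [-0.033,0.014,0,0,0,-0.083,0.85],
    [-0.044,0.018,0,0,0,-0.111,0.85],
    [-0.055,0.024,0,0,0,-0.139,0.85],
    [-0.065,0.03,0,0,0,-0.167,0.85],
    [-0.076,0.036,0,0,0,-0.194,0.85],
    [-0.086,0.043,0,0,0,-0.222,0.85]
  ]
}}

```text
clock: 20.25
eef_pos: [526.2, 112.9, 178.0]
eef_rot: [-3.141, 0.0, 2.443]
wrist_force: [2.6, -2.7, -2.8]
finger_gap: 18.0
finger_force: 7.0
```

Emit:
{"api": "jog_arm", "payload": {
  "series": [
    [-0.009,0.007,0,0,0,-0.028,0.85],
    [-0.018,0.015,0,0,0,-0.056,0.85],
    [-0.027,0.023,0,0,0,-0.083,0.85],
    [-0.036,0.031,0,0,0,-0.111,0.85],
    [-0.044,0.04,0,0,0,-0.139,0.85],
    [-0.052,0.049,0,0,0,-0.167,0.85],
    [-0.059,0.058,0,0,0,-0.194,0.85],
    [-0.066,0.068,0,0,0,-0.222,0.85]
  ]
}}

```text
clock: 20.92
eef_pos: [518.2, 121.1, 178.0]
eef_rot: [-3.141, 0.0, 2.095]
wrist_force: [1.5, -2.8, -2.4]
finger_gap: 18.1
finger_force: 7.0
```

Emit:
{"api": "jog_arm", "payload": {
  "series": [
    [-0.007,0.01,0,0,0,-0.028,0.85],
    [-0.013,0.02,0,0,0,-0.056,0.85],
    [-0.019,0.031,0,0,0,-0.083,0.85],
    [-0.024,0.042,0,0,0,-0.111,0.85],
    [-0.029,0.053,0,0,0,-0.139,0.85],
    [-0.033,0.064,0,0,0,-0.167,0.85],
    [-0.037,0.075,0,0,0,-0.194,0.85],
    [-0.04,0.087,0,0,0,-0.222,0.85]
  ]
}}

```text
clock: 21.58
eef_pos: [513.4, 131.5, 178.1]
eef_rot: [-3.141, 0.0, 1.746]
wrist_force: [2.1, -4.5, -2.5]
finger_gap: 17.8
finger_force: 7.0
```

```bash
python3 edge.py
```

```text
217.17 209.37 [162, 157, 149, 129, 105, 93, 89, 85, 82, 82, 85, 101, 124, 139, 149, 155, 144, 130, 122, 108]
219.47 211.73 [158, 154, 152, 149, 145, 135, 115, 108, 116, 115, 97, 82, 79, 89, 123, 147, 141, 129, 121, 106]
[ 1.1 -0.9 -2.7] [513.4 131.7 178.1]
```

Emit:
{"api": "jog_arm", "payload": {
  "series": [
    [-0.003,0.011,0,0,0,-0.028,0.85],
    [-0.005,0.023,0,0,0,-0.056,0.85],
    [-0.007,0.035,0,0,0,-0.083,0.85],
    [-0.008,0.047,0,0,0,-0.111,0.85],
    [-0.009,0.059,0,0,0,-0.139,0.85],
    [-0.009,0.071,0,0,0,-0.167,0.85],
    [-0.008,0.083,0,0,0,-0.194,0.85],
    [-0.008,0.095,0,0,0,-0.222,0.85]
  ]
}}

```text
clock: 22.45
eef_pos: [512.5, 142.8, 178.0]
eef_rot: [-3.141, 0.0, 1.398]
wrist_force: [1.4, -4.3, -2.2]
finger_gap: 18.1
finger_force: 7.0
```

Emit:
{"api": "jog_arm", "payload": {
  "series": [
    [0.002,0.012,0,0,0,-0.028,0.85],
    [0.004,0.024,0,0,0,-0.056,0.85],
    [0.006,0.036,0,0,0,-0.083,0.85],
    [0.009,0.047,0,0,0,-0.111,0.85],
    [0.013,0.059,0,0,0,-0.139,0.85],
    [0.017,0.07,0,0,0,-0.167,0.85],
    [0.021,0.081,0,0,0,-0.194,0.85],
    [0.026,0.092,0,0,0,-0.222,0.85]
  ]
}}

```text
clock: 23.12
eef_pos: [515.5, 153.8, 178.0]
eef_rot: [-3.141, 0.001, 1.049]
wrist_force: [0.9, -3.0, -1.8]
finger_gap: 17.6
finger_force: 7.0
```

Emit:
{"api": "jog_arm", "payload": {
  "series": [
    [0.005,0.011,0,0,0,-0.028,0.85],
    [0.011,0.021,0,0,0,-0.056,0.85],
    [0.018,0.031,0,0,0,-0.083,0.85],
    [0.024,0.041,0,0,0,-0.111,0.85],
    [0.031,0.051,0,0,0,-0.139,0.85],
    [0.039,0.06,0,0,0,-0.167,0.85],
    [0.047,0.069,0,0,0,-0.194,0.85],
    [0.055,0.078,0,0,0,-0.222,0.85]
  ]
}}

```text
clock: 23.78
eef_pos: [522.0, 163.1, 178.0]
eef_rot: [3.142, 0.001, 0.7]
wrist_force: [-0.7, -4.5, -1.6]
finger_gap: 17.9
finger_force: 7.0
```

```bash
python3 edge.py;  python3 - <<'E'
from h import *
c=manip.camera("side"); f=c["frame"][200:235,210:245,::-1]
cv2.imwrite("pics/d3.png",cv2.resize(f,(525,525),interpolation=cv2.INTER_CUBIC))
E
```

```text
217.17 209.37 [162, 157, 149, 129, 105, 93, 89, 85, 82, 82, 85, 101, 124, 139, 149, 155, 144, 130, 122, 108]
219.78 214.47 [176, 169, 163, 157, 150, 143, 133, 125, 122, 117, 97, 81, 78, 85, 111, 140, 139, 128, 121, 107]
[ 1.1 -4.5 -2. ] [522.1 163.2 178. ]
```

View pics/d3.png

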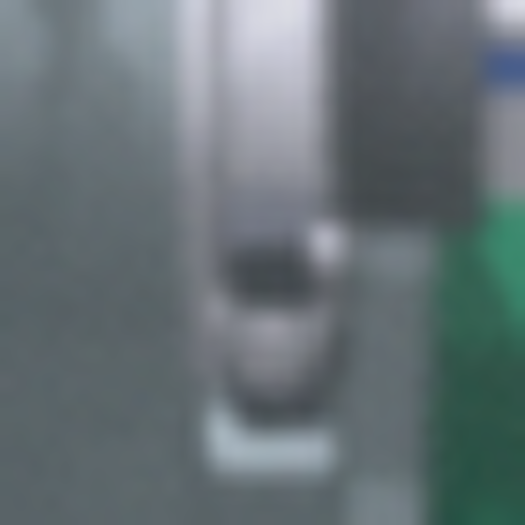

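The dog's underside, at row 300 in the crop, now overlaps the dome, so it's close to landing. I'll keep taking small arcs.

Emit:
{"api": "jog_arm", "payload": {
  "series": [
    [0.009,0.008,0,0,0,-0.028,0.85],
    [0.018,0.016,0,0,0,-0.056,0.85],
    [0.028,0.023,0,0,0,-0.083,0.85],
    [0.037,0.03,0,0,0,-0.111,0.85],
    [0.047,0.037,0,0,0,-0.139,0.85],
    [0.058,0.043,0,0,0,-0.167,0.85],
    [0.068,0.049,0,0,0,-0.194,0.85],
    [0.079,0.054,0,0,0,-0.222,0.85]
  ]
}}

```text
clock: 24.7
eef_pos: [532.4, 168.7, 178.1]
eef_rot: [3.139, -0.001, 0.351]
wrist_force: [8.5, -12.2, -3.1]
finger_gap: 17.5
finger_force: 7.2
```

Force jumped to about 15 N, mostly radial: the handle has stopped and the tool slid past it. I'll back off along the arc and re-approach gently.

Emit:
{"api": "jog_arm", "payload": {
  "series": [
    [-0.03,-0.015,0,0,0,0.075,0.85],
    [-0.055,-0.034,0,0,0,0.15,0.85],
    [-0.079,-0.054,0,0,0,0.222,0.85],
    [-0.079,-0.054,0,0,0,0.222,0.85]
  ]
}}

```text
clock: 25.03
eef_pos: [522.9, 163.2, 178.3]
eef_rot: [3.14, -0.002, 0.71]
wrist_force: [9.0, -5.0, -5.8]
finger_gap: 17.2
finger_force: 7.2
```

```bash
python3 edge.py;  python3 - <<'E'
from h import *
s=manip.read_state();c=manip.camera("wrist")
print(s["eef_pos"],s["eef_rot"])
cv2.imwrite("pics/w3.png",cv2.resize(c["frame"][:,:,::-1],(800,600),interpolation=cv2.INTER_CUBIC))
E
```

```text
217.17 209.37 [162, 157, 149, 129, 105, 93, 89, 85, 82, 82, 85, 101, 124, 139, 149, 155, 144, 130, 122, 108]
219.7 214.91 [176, 169, 163, 157, 150, 142, 131, 124, 123, 120, 98, 80, 77, 85, 113, 140, 138, 126, 116, 102]
[ 8.8 -4.4 -5.2] [523.2 163.1 178.2]
[523.15037285 163.14421763 178.22123319] [ 3.13974266e+00 -2.08425528e-03  7.02160722e-01]
```

View pics/w3.png

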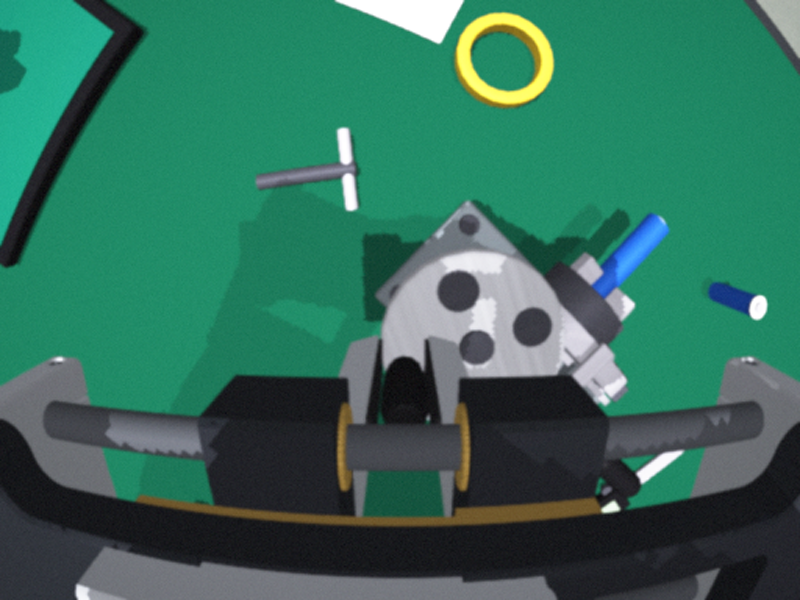

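```bash
python3 - <<'E'
from h import *
s=manip.read_state();c=manip.camera("wrist")
print(s["wrist_force"].round(1),s["eef_pos"].round(1))
for n,u,v,z in [("wheel",478,347,160),("h1",459,291,160),("h2",533,327,160),("h base far",404,357,160),("hole",477,347,160)]:
    print(n,wray(c,s,u,v,z).round(1))
H=np.linalg.inv(c["hand_eye"]);f=192/np.tan(np.radians(c["vfov"]/2))
for x in (-9,0,9):
  for z in (-30,18): # tool z of handle top / foot
    p=(H@[x,0,z,1])[:3];a=np.arctan2(np.hypot(*p[:2]),p[2]);q=f*a*p[:2]/np.hypot(*p[:2])+[c["cx"],c["cy"]]
    print(x,z,(q/.64).round(0))
E
```

```text
[ 9.6 -4.9 -5.2] [523.2 163.2 178.2]
wheel [544.4 139.4 160. ]
h1 [557.5 162.5 160. ]
h2 [566.9 126.6 160. ]
h base far [520.2 161.3 160. ]
hole [544.1 139.8 160. ]
-9 -30 [406. 419.]
-9 18 [405. 369.]
0 -30 [406. 396.]
0 18 [405. 349.]
9 -30 [406. 371.]
9 18 [405. 329.]
```

The wheel holes sit at 60° and -30°, so the handle is really at about 150°. It stopped there with the dog down and the pads slid past it. I'll regrip there with the fingers closing along the tangent, so I can press in small, measured steps.

Emit:
{"api": "jog_arm", "payload": {
  "series": [
    [0,0,0,0,0,0,0.45],
    [0,0,0,0,0,0,0.45],
    [0,0,0,0,0,0,0.45],
    [0,0,0,0,0,0,0.45],
    [-0.047,-0.063,0,0,0,0,0.45],
    [-0.047,-0.063,0,0,0,-0.07,0.45],
    [-0.047,-0.063,0,0,0,-0.14,0.45],
    [-0.047,-0.063,0,0,0,-0.21,0.45]
  ]
}}

```text
clock: 26.0
eef_pos: [516.1, 155.5, 178.2]
eef_rot: [-3.141, -0.0, 0.366]
wrist_force: [0.4, 0.0, 0.0]
finger_gap: 51.3
finger_force: 0.0
```

Emit:
{"api": "jog_arm", "payload": {
  "series": [
    [0,0,0,0,0,-0.07,0.45],
    [0,0,0,0,0,-0.14,0.45],
    [0,0,0,0,0,-0.21,0.45],
    [0,0,0,0,0,-0.28,0.45],
    [0,0,0,0,0,-0.35,0.45],
    [0,0,0,0,0,-0.42,0.45],
    [0,0,0,0,0,-0.49,0.45],
    [0,0,0,0,0,-0.568,0.45]
  ]
}}

```text
clock: 26.67
eef_pos: [516.1, 155.5, 178.1]
eef_rot: [-3.141, 0.0, -0.526]
wrist_force: [0.2, -1.3, -0.4]
finger_gap: 51.7
finger_force: 0.0
```

```bash
python3 edge.py;  python3 - <<'E'
from h import *
s=manip.read_state();c=manip.camera("wrist")
print(s["wrist_force"].round(1),s["eef_pos"].round(1),s["eef_rot"].round(3),s["joints"].round(2))
cv2.imwrite("pics/w4.png",cv2.resize(c["frame"][:,:,::-1],(800,600),interpolation=cv2.INTER_CUBIC))
E
```

```text
217.17 209.37 [162, 157, 149, 129, 105, 93, 89, 85, 82, 82, 85, 101, 124, 139, 149, 155, 144, 130, 122, 108]
219.77 214.78 [177, 170, 164, 158, 151, 144, 133, 126, 124, 119, 99, 82, 79, 85, 111, 140, 139, 129, 122, 108]
[-0.5  0.1  0.3] [516.3 155.7 178.1]
[-0.5  0.1  0.3] [516.3 155.7 178.1] [-3.142  0.    -0.517] [0.22 0.31 1.6  0.   1.24 2.31]
```

View pics/w4.png

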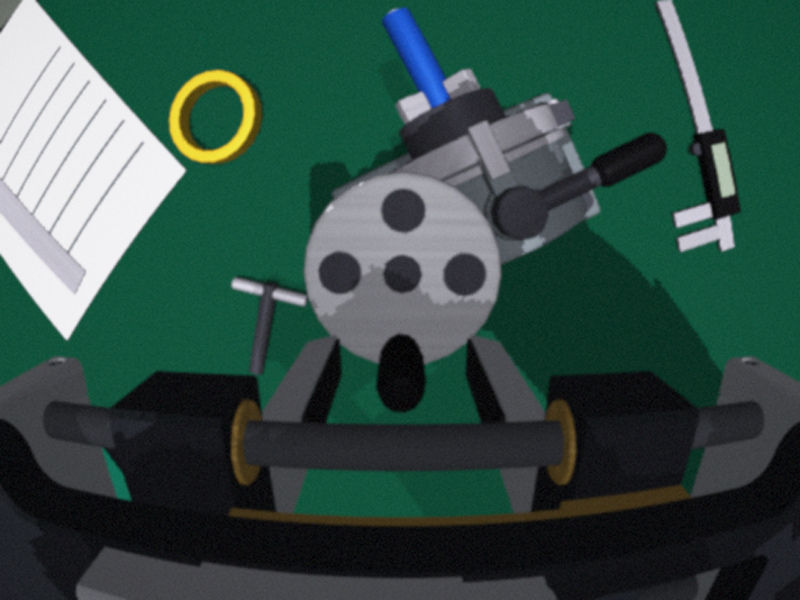

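The handle (402,375) is centred between the fingers and the wheel centre is at (402,273), so I'll close on it.

Emit:
{"api": "jog_arm", "payload": {
  "series": [
    [0,0,0,0,0,0,0.85],
    [0,0,0,0,0,0,0.85],
    [0,0,0,0,0,0,0.85],
    [0,0,0,0,0,0,0.85],
    [0,0,0,0,0,0,0.85],
    [0,0,0,0,0,0,0.85],
    [0,0,0,0,0,0,0.85]
  ],
  "grip_force": 15
}}

```text
clock: 27.5
eef_pos: [516.6, 156.0, 178.1]
eef_rot: [-3.141, -0.0, -0.521]
wrist_force: [0.1, 0.2, -0.1]
finger_gap: 17.7
finger_force: 15.0
```

```bash
python3 - <<'E'
from h import *
s=manip.read_state();c=manip.camera("wrist")
print(s["wrist_force"].round(1),s["eef_pos"].round(1))
for n,u,v in [("wheel",402,273),("h",340,272),("h",465,273),("l",304,273),("r",501,273)]:print(n,wray(c,s,u,v,160).round(1))
E
```

```text
[ 0.1  0.2 -0.1] [516.6 156.  178.1]
wheel [545.2 140.9 160. ]
h [558.6 163.1 160. ]
h [532.1 118.1 160. ]
l [566.  176.7 160. ]
r [524.6 104.7 160. ]
```

Emit:
{"api": "jog_arm", "payload": {
  "series": [
    [0.002,0.004,0,0,0,0,0.85],
    [0.004,0.007,0,0,0,0,0.85],
    [0.004,0.007,0,0,0,0,0.85],
    [0.004,0.007,0,0,0,0,0.85]
  ]
}}

```text
clock: 27.88
eef_pos: [516.9, 156.5, 178.0]
eef_rot: [3.141, 0.0, -0.522]
wrist_force: [-2.5, -3.9, 1.3]
finger_gap: 17.7
finger_force: 15.0
```

Emit:
{"api": "jog_arm", "payload": {
  "series": [
    [0.002,0.004,0,0,0,0,0.85],
    [0.004,0.007,0,0,0,0,0.85],
    [0.004,0.007,0,0,0,0,0.85],
    [0.004,0.007,0,0,0,0,0.85]
  ]
}}

```text
clock: 28.22
eef_pos: [517.5, 157.6, 178.0]
eef_rot: [3.142, -0.0, -0.521]
wrist_force: [-0.9, -3.2, 1.0]
finger_gap: 17.9
finger_force: 15.0
```

```bash
python3 circ.py 517.2 157.9 147 1 8 545 140 32.8
```

```text
147.0 [[0.005, 0.004], [0.008, 0.008], [0.011, 0.011], [0.013, 0.015], [0.016, 0.019], [0.019, 0.023], [0.022, 0.027], [0.025, 0.03]]
139.0 [[0.004, 0.004], [0.007, 0.007], [0.01, 0.011], [0.013, 0.014], [0.017, 0.017], [0.02, 0.021], [0.024, 0.024], [0.027, 0.027]]
131.0 [[0.004, 0.003], [0.008, 0.006], [0.011, 0.009], [0.015, 0.012], [0.019, 0.015], [0.023, 0.018], [0.027, 0.02], [0.031, 0.023]]
123.0 [[0.004, 0.003], [0.008, 0.005], [0.012, 0.008], [0.016, 0.01], [0.02, 0.012], [0.025, 0.014], [0.029, 0.017], [0.033, 0.019]]
115.0 [[0.004, 0.002], [0.009, 0.003], [0.013, 0.005], [0.018, 0.007], [0.022, 0.009], [0.027, 0.01], [0.031, 0.012], [0.036, 0.013]]
107.0 [[0.004, 0.002], [0.009, 0.003], [0.014, 0.004], [0.018, 0.005], [0.023, 0.006], [0.028, 0.007], [0.032, 0.008], [0.037, 0.009]]
99.0 [[0.005, 0.001], [0.009, 0.001], [0.014, 0.002], [0.019, 0.002], [0.024, 0.003], [0.028, 0.003], [0.033, 0.003], [0.038, 0.003]]
91.0 [[0.005, 0.0], [0.009, 0.0], [0.014, 0.0], [0.019, -0.0], [0.024, -0.0], [0.028, -0.001], [0.033, -0.001], [0.038, -0.002]]
549.0000000000001 172.54000000000002 83.0
```

Emit:
{"api": "jog_arm", "payload": {
  "series": [
    [0.006,0.005,0,0,0,0,0.85],
    [0.01,0.009,0,0,0,0,0.85],
    [0.014,0.013,0,0,0,0,0.85],
    [0.018,0.017,0,0,0,0,0.85],
    [0.018,0.017,0,0,0,0,0.85]
  ]
}}

```text
clock: 28.63
eef_pos: [519.5, 160.0, 178.0]
eef_rot: [-3.142, 0.001, -0.521]
wrist_force: [-5.0, -0.0, 2.1]
finger_gap: 17.5
finger_force: 15.0
```

Emit:
{"api": "jog_arm", "payload": {
  "series": [
    [0.002,0.004,0,0,0,0,0.85],
    [0.005,0.007,0,0,0,0,0.85],
    [0.008,0.011,0,0,0,0,0.85],
    [0.011,0.014,0,0,0,0,0.85],
    [0.015,0.017,0,0,0,0,0.85],
    [0.018,0.02,0,0,0,0,0.85],
    [0.021,0.023,0,0,0,0,0.85],
    [0.024,0.026,0,0,0,0,0.85]
  ]
}}

```text
clock: 29.3
eef_pos: [522.3, 163.1, 178.0]
eef_rot: [-3.141, 0.001, -0.521]
wrist_force: [-5.0, 0.5, 1.9]
finger_gap: 17.5
finger_force: 15.0
```

Emit:
{"api": "jog_arm", "payload": {
  "series": [
    [0.004,0.003,0,0,0,0,0.85],
    [0.008,0.006,0,0,0,0,0.85],
    [0.011,0.009,0,0,0,0,0.85],
    [0.015,0.012,0,0,0,0,0.85],
    [0.019,0.015,0,0,0,0,0.85],
    [0.023,0.018,0,0,0,0,0.85],
    [0.027,0.02,0,0,0,0,0.85],
    [0.031,0.023,0,0,0,0,0.85]
  ]
}}

```text
clock: 29.97
eef_pos: [525.3, 164.9, 178.2]
eef_rot: [3.139, 0.002, -0.521]
wrist_force: [-14.7, -10.1, 11.1]
finger_gap: 17.3
finger_force: 15.0
```

Solid: about 18 N along the tangent against a 3–4 N drag. I'll ease back at once and hold.

Emit:
{"api": "jog_arm", "payload": {
  "series": [
    [-0.005,-0.004,0,0,0,0,0.85],
    [-0.005,-0.004,0,0,0,0,0.85],
    [-0.005,-0.004,0,0,0,0,0.85],
    [-0.005,-0.004,0,0,0,0,0.85]
  ]
}}

```text
clock: 30.3
eef_pos: [524.7, 164.7, 178.1]
eef_rot: [3.139, 0.002, -0.521]
wrist_force: [-12.9, -5.7, 6.6]
finger_gap: 17.7
finger_force: 15.0
```

Emit:
{"api": "jog_arm", "payload": {
  "series": [
    [-0.006,-0.005,0,0,0,0,0.45],
    [-0.006,-0.005,0,0,0,0,0.45],
    [-0.006,-0.005,0,0,0,0,0.45],
    [-0.006,-0.005,0,0,0,0,0.45],
    [-0.006,-0.005,0.2,0,0,0,0.45],
    [-0.006,-0.005,0.5,0,0,0,0.45],
    [-0.006,-0.005,0.75,0,0,0,0.45],
    [-0.006,-0.005,0.75,0,0,0,0.45]
  ]
}}

```text
clock: 30.97
eef_pos: [526.6, 164.9, 274.2]
eef_rot: [-3.135, -0.007, -0.521]
wrist_force: [0.0, 0.6, 0.4]
finger_gap: 51.6
finger_force: 0.0
```

```bash
python3 edge.py; python3 - <<'E'
from h import *
s=manip.read_state();print(s["eef_pos"].round(1),s["eef_rot"].round(3),s["wrist_force"].round(1))
# foot/wheel shift from the start: phase correlation on the side and scene views is impossible by light; compare the edges later
E
```

```text
217.17 209.37 [162, 157, 149, 129, 105, 93, 89, 85, 82, 82, 85, 101, 124, 139, 149, 155, 144, 130, 122, 108]
219.86 214.18 [173, 167, 160, 155, 149, 142, 132, 124, 121, 115, 96, 80, 77, 83, 109, 138, 137, 127, 120, 106]
[ 0.5 -0.1 -0.8] [524.6 164.4 266.8]
[524.6 164.4 266.8] [ 3.14e+00  1.00e-03 -5.21e-01] [ 0.5 -0.1 -0.8]
```

Emit:
{"api": "jog_arm", "payload": {
  "series": [
    [0.02,-0.1,0,0,0,0.078,0.68],
    [0.04,-0.2,0,0,0,0.156,0.68],
    [0.06,-0.3,0,0,0,0.234,0.68],
    [0.08,-0.4,0,0,0,0.312,0.68],
    [0.1,-0.5,0,0,0,0.39,0.68],
    [0.12,-0.6,0,0,0,0.468,0.68],
    [0.124,-0.7,0,0,0,0.546,0.68],
    [0.124,-0.8,0,0,0,0.624,0.68]
  ]
}}

```text
clock: 31.83
eef_pos: [539.6, 67.8, 266.4]
eef_rot: [-3.141, 0.002, 0.465]
wrist_force: [0.1, -0.0, -0.3]
finger_gap: 30.0
finger_force: 0.0
```

Emit:
{"api": "jog_arm", "payload": {
  "series": [
    [0,-0.1,0,0,0,0.078,0.68],
    [0,-0.2,0,0,0,0.156,0.68],
    [0,-0.3,0,0,0,0.234,0.68],
    [0,-0.387,0,0,0,0.312,0.68],
    [0,-0.387,0,0,0,0.39,0.68],
    [0,-0.387,0,0,0,0.468,0.68],
    [0,-0.387,0,0,0,0.546,0.68],
    [0,-0.387,0,0,0,0.69,0.68]
  ]
}}

```text
clock: 32.5
eef_pos: [539.5, 21.9, 266.5]
eef_rot: [-3.139, 0.0, 1.447]
wrist_force: [-0.2, -0.0, 0.4]
finger_gap: 30.2
finger_force: 0.0
```

Emit:
{"api": "jog_arm", "payload": {
  "series": [
    [0,0,-0.25,0,0,0,0.68],
    [0,0,-0.5,0,0,0,0.68],
    [0,0,-0.75,0,0,0,0.68],
    [0,0,-0.9,0,0,0,0.68],
    [0,0,-0.98,0,0,0,0.68],
    [0,0,-1.0,0,0,0,0.68],
    [0,0,-1.0,0,0,0,0.68]
  ]
}}

```text
clock: 33.08
eef_pos: [539.7, 22.0, 147.7]
eef_rot: [-3.141, 0.0, 1.441]
wrist_force: [0.7, -0.2, -0.2]
finger_gap: 29.8
finger_force: 0.0
```

```bash
python3 circ.py 539.6 22.3 -92 4 1 541.7 82.3 60;python3 circ.py 508.5 32.4 -124 1.5 3 541.7 82.3 60
```

```text
-92.0 [[-0.035, 0.003], [-0.069, 0.008], [-0.103, 0.015], [-0.137, 0.024], [-0.17, 0.036], [-0.202, 0.051], [-0.232, 0.067], [-0.262, 0.085]]
508.16 32.5 -124.0
-124.0 [[-0.014, 0.009], [-0.024, 0.017], [-0.035, 0.025], [-0.045, 0.033], [-0.055, 0.041], [-0.064, 0.05], [-0.074, 0.059], [-0.083, 0.069]]
-136.0 [[-0.009, 0.009], [-0.018, 0.019], [-0.026, 0.029], [-0.034, 0.039], [-0.042, 0.049], [-0.05, 0.06], [-0.057, 0.071], [-0.064, 0.082]]
-148.0 [[-0.007, 0.011], [-0.014, 0.022], [-0.02, 0.034], [-0.026, 0.046], [-0.031, 0.057], [-0.037, 0.069], [-0.042, 0.082], [-0.046, 0.094]]
485.34000000000003 61.8 -160.0
```

Emit:
{"api": "jog_arm", "payload": {
  "series": [
    [-0.035,0.003,0,0,0,-0.044,0.68],
    [-0.069,0.008,0,0,0,-0.089,0.68],
    [-0.103,0.015,0,0,0,-0.133,0.68],
    [-0.137,0.024,0,0,0,-0.178,0.68],
    [-0.17,0.036,0,0,0,-0.222,0.68],
    [-0.202,0.051,0,0,0,-0.267,0.68],
    [-0.232,0.067,0,0,0,-0.311,0.68],
    [-0.262,0.085,0,0,0,-0.356,0.68]
  ]
}}

```text
clock: 33.75
eef_pos: [509.1, 31.9, 149.4]
eef_rot: [3.139, -0.001, 0.879]
wrist_force: [2.8, -2.3, -3.0]
finger_gap: 30.3
finger_force: 1.9
```

Emit:
{"api": "jog_arm", "payload": {
  "series": [
    [-0.012,0.008,0,0,0,-0.017,0.68],
    [-0.022,0.016,0,0,0,-0.033,0.68],
    [-0.033,0.024,0,0,0,-0.05,0.68],
    [-0.043,0.032,0,0,0,-0.067,0.68],
    [-0.053,0.04,0,0,0,-0.083,0.68],
    [-0.062,0.049,0,0,0,-0.1,0.68],
    [-0.072,0.058,0,0,0,-0.117,0.68],
    [-0.081,0.068,0,0,0,-0.133,0.68]
  ]
}}

```text
clock: 34.42
eef_pos: [499.6, 39.8, 149.5]
eef_rot: [3.139, -0.002, 0.672]
wrist_force: [2.9, -5.1, -1.4]
finger_gap: 30.0
finger_force: 2.7
```

Emit:
{"api": "jog_arm", "payload": {
  "series": [
    [-0.009,0.009,0,0,0,-0.017,0.68],
    [-0.018,0.019,0,0,0,-0.033,0.68],
    [-0.026,0.029,0,0,0,-0.05,0.68],
    [-0.034,0.039,0,0,0,-0.067,0.68],
    [-0.042,0.049,0,0,0,-0.083,0.68],
    [-0.05,0.06,0,0,0,-0.1,0.68],
    [-0.05,0.06,0,0,0,-0.1,0.68]
  ]
}}

```text
clock: 35.0
eef_pos: [493.6, 46.8, 149.6]
eef_rot: [3.139, -0.002, 0.514]
wrist_force: [1.9, -6.4, -1.2]
finger_gap: 30.4
finger_force: 3.1
```

Emit:
{"api": "jog_arm", "payload": {
  "series": [
    [-0.008,0.01,0,0,0,-0.017,0.68],
    [-0.015,0.021,0,0,0,-0.033,0.68],
    [-0.022,0.032,0,0,0,-0.05,0.68],
    [-0.029,0.043,0,0,0,-0.067,0.68],
    [-0.029,0.043,0,0,0,-0.067,0.68],
    [-0.029,0.043,0,0,0,-0.067,0.68]
  ]
}}

```text
clock: 35.5
eef_pos: [490.3, 51.9, 149.7]
eef_rot: [3.139, -0.003, 0.411]
wrist_force: [3.4, -8.2, -1.1]
finger_gap: 29.9
finger_force: 3.9
```

Emit:
{"api": "jog_arm", "payload": {
  "series": [
    [-0.006,0.009,0,0,0,-0.014,0.68],
    [-0.011,0.018,0,0,0,-0.028,0.68],
    [-0.011,0.018,0,0,0,-0.028,0.68],
    [-0.011,0.018,0,0,0,-0.028,0.68],
    [-0.011,0.018,0,0,0,-0.028,0.68]
  ]
}}

```text
clock: 35.92
eef_pos: [489.1, 53.9, 149.8]
eef_rot: [3.139, -0.003, 0.367]
wrist_force: [5.0, -7.6, -0.3]
finger_gap: 30.6
finger_force: 4.4
```

Emit:
{"api": "jog_arm", "payload": {
  "series": [
    [0.02,-0.035,0,0,0,0.03,0.68],
    [0.025,-0.045,0,0,0,0.04,0.6],
    [0.025,-0.045,0.1,0,0,0.04,0.6],
    [0.025,-0.045,0.35,0,0,0.04,0.6],
    [0.025,-0.045,0.65,0,0,0.04,0.6],
    [0.025,-0.045,0.9,0,0,0.04,0.6],
    [0.025,-0.045,0.9,0,0,0.04,0.6],
    [0.025,-0.045,0.9,0,0,0.04,0.6]
  ]
}}

```text
clock: 36.58
eef_pos: [491.4, 49.5, 258.0]
eef_rot: [3.14, -0.004, 0.429]
wrist_force: [0.6, 0.7, -0.7]
finger_gap: 37.9
finger_force: 0.0
```

```bash
python3 edge.py
```

```text
217.17 209.37 [162, 157, 149, 129, 105, 93, 89, 85, 82, 82, 85, 101, 124, 139, 149, 155, 144, 130, 122, 108]
219.98 212.03 [157, 153, 150, 148, 144, 137, 121, 101, 91, 87, 82, 78, 78, 82, 105, 137, 138, 128, 120, 105]
[-0.1  0.1  0.2] [490.5  49.5 255. ]
```

```bash
python3 -c "
from cell import manip
print(manip.sign_off())"
```

```text
the job is handed in; nothing more can be done
None
```

I handed in the job at about 37 s of the 72 s. The clamp was slackened, the wheel wound about 3.9 turns to a solid stop, and the clamp nipped up with about 9 N. The push at the stop briefly reached about 18 N, above the 4 to 10 N intended. I saw no sign that the table skidded, but I didn't measure its position after that, and the verdict wasn't shown.

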